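# Load the lath marking jig and tally it

### The job

Set up the marking jig for the next piece: lay the wooden lath flat in the nest between the jig's two pins, then put the drilled metal template over both pins so that it sits fully down on their shoulders above the lath, and swing the jig's hold-down tab all the way over the template to its stop. Only then count the piece: swing the tally counter's sprung lever fully to its stop and let it spring back. Leave the tape measure, the marker pen and the tape roll where they are.

Things in the scene. Friction and masses are not known exactly. Their poses are not given: they have to be found in the camera images.
- lath_mid (a point): centre of the loose brown wooden lath offcut, 24 mm wide (x) x 155 mm long (y) x 14 mm thick (z); it lies flat on the worktop. Either end may lead and either face may be up in the nest.
- template_grip (a point): centre of the black grip bar (16 mm wide in x, 50 mm long in y, 34 mm high) on the middle of the loose template, an aluminium plate 50 mm (x) x 226 mm (y) x 6 mm. This point is 23 mm above the plate's underside, 17 mm below the bar's top. 11.5 mm through-holes for the pins at y = +93 and -93 mm (the smaller holes at +-50 mm are for marking). Fits either way round.
- template_under (a point): the middle of the template plate's underside, 23 mm below template_grip; same axes, z up. The template weighs 0.17 to 0.35 kg
- jig_nest (a point): where the lath's centre belongs, 19 mm above the worktop, lath along this y axis, flat on the fixed jig's 12 mm base (plywood, 120 x 236 mm). Four guide blocks 8 mm high, 22 mm long at y = +-55 mm leave 30 mm between them in x; the pins' shoulders leave the lath 6 mm at each end. The middle 88 mm of the nest is open at the sides for fingers.
- jig_seat (a point): half-way between the two steel pins at the height of their shoulders (28 mm above the worktop), where template_under belongs; y runs from pin to pin. Pins at y = +93 and -93 mm: shoulder 18 mm diameter (top edge bevelled to 15 mm) up to this height, then an 8 mm pin, straight for 11 mm and tapering for 9 mm to its tip.
- jig_pin_a (a point): tip of the pin at +y of jig_seat, 48 mm above the worktop
- jig_pin_b (a point): tip of the pin at -y of jig_seat, 48 mm above the worktop
- tab_hinge (a point): vertical pivot of the steel hold-down tab on the jig base, on the robot's side of the pins, 40 mm above the worktop (the tab's mid-thickness; it is 6 mm thick)
- tab (a joint): angle of the hold-down tab: near 0 it points along jig_seat's +y axis, clear of the template; it turns clockwise seen from above and at its stop, 1.571, points along jig_seat's +x axis, 3 mm above the seated template's plate. Slight friction (about 1 N at the knob); it stays where it is left.
- tab_knob (a point): centre of the tab's upright round black knob, 14 mm diameter, 34 mm high, 36 mm from tab_hinge; this point is 60 mm above the worktop and the knob's top 77 mm
- lever_hinge (a point): vertical pivot of the tally counter's lever. The counter is a fixed grey box 64 x 70 mm, 39 mm high, 84 mm long with its foot, with a row of white number drums on top on the robot's side
- lever (a joint): angle of the sprung lever: 0 at rest (pointing away from the robot and to its left), it turns clockwise seen from above to its stop at 1.1; a spring brings it back to 0 when let go (0.04 N m at rest, 0.13 N m at the stop: under 3 N at the knob)
- lever_knob (a point): centre of the upright round black knob on the lever, 14 mm diameter, 36 mm high, 50 mm from lever_hinge; this point is 63 mm above the worktop, the knob's top 80 mm
- tape_measure: bystander: tape measure, 64 x 75 x 30 mm, origin at its underside
- marker: bystander: marker pen with a black cap, 137 mm long, 16 mm thick, origin at its underside
- tape_roll: bystander: roll of blue masking tape, 94 mm diameter, 24 mm high, origin at its underside
There are look-alikes about, which are no part of the job. What is shaped like the part that bears lath_mid but blue or yellow is not meant.

How it is judged (in metres and radians):
On the way, in this order (a step that is already met when the one before it is completed fails the run):
1. the lath lies flat in the nest, let go (horizontal distance between lath_mid and jig_nest below 0.008 m and z of lath_mid in the frame of jig_nest between -0.003 and 0.003 m and angle between the y axis of lath_mid and the y axis of jig_nest, either way round below 0.12 rad and contact force between lath and the fingers below 0.2 N), for 0.2 s.
2. the template sits fully down on both pins' shoulders over the lath, let go (horizontal distance between lath_mid and jig_nest below 0.008 m and z of lath_mid in the frame of jig_nest between -0.003 and 0.003 m and angle between the y axis of lath_mid and the y axis of jig_nest, either way round below 0.12 rad and horizontal distance between template_under and jig_seat below 0.004 m and z of template_under in the frame of jig_seat between -0.002 and 0.002 m and angle between the y axis of template_under and the y axis of jig_seat, either way round below 0.04 rad and angle between template_under's own z axis and vertical below 0.03 rad and contact force between template and the fingers below 0.2 N), for 0.2 s.
3. the hold-down tab is swung over the template to its stop (horizontal distance between lath_mid and jig_nest below 0.008 m and z of lath_mid in the frame of jig_nest between -0.003 and 0.003 m and angle between the y axis of lath_mid and the y axis of jig_nest, either way round below 0.12 rad and horizontal distance between template_under and jig_seat below 0.004 m and z of template_under in the frame of jig_seat between -0.002 and 0.002 m and angle between the y axis of template_under and the y axis of jig_seat, either way round below 0.04 rad and angle between template_under's own z axis and vertical below 0.03 rad and value of joint tab above 1.45 rad), for 0.2 s.
4. the counter's lever is at its stop (value of joint lever above 1.02 rad), for 0.05 s.
At the end, for the whole second after the job is handed in: Lath in the nest (8 mm sideways, 3 mm height, 0.12 rad), template on both pins, down on the shoulders (4 mm sideways, 2 mm height, 0.04 rad), tab within 0.12 rad of its stop over it, lever back within 0.08 rad of rest after reaching its stop, all still (all of step 3 and value of joint lever below 0.08 rad and linear speed of each of template, lath below 0.02 m/s); the robot touches nothing.
It fails at once if the lever is swung to its stop before the tab is over the template (value of joint lever above 1.02 rad and value of joint tab below 1.3 rad).
It fails at once if a bystander is moved by more than 30 mm (distance of any of tape_measure, marker, tape_roll from where it was at the start of the episode above 0.03 m).
It also fails if it takes over 72 s, if anything falls off the work surface, if the arm or the gripper's body presses on something with over 40 N, if the wrist force passes 120 N, or if a joint passes its speed limit or range.

### The arm

A 7-joint arm with a two-finger parallel gripper is mounted at the origin on a cart in front of the work surface, level with it; the furniture and walls round the work are solid. World frame = base frame: x ahead of the robot, y to its left, z up, the work surface at z = 0. Lengths are in mm, angles in rad, forces in N, time in s.
With the tool pointing down it reaches from about 400 to 900 mm from the base axis. Payload 5.5 kg.
Tool frame: the origin (TCP) lies midway between the tips of the shut fingers; the grasp point (between the pads) lies 19 mm behind it (bot.tcp_to_grasp is the distance from the TCP to the grasp point, in mm); z points along the fingers, y is the line along which they close (so a half turn about z gives the same grasp; the last joint's range is limited). The gripper opens to 92 mm and grips with 3 to 60 N. Pads are 19 mm wide; open, the fingers measure 130 mm over their backs; the gripper's body (75 mm by 190 mm) begins 47 mm behind the grasp point.
Start: joints at [-0.954, 0.501, -0.427, 1.55, 0.221, 1.138, -0.21], TCP at [225.165, 609.755, 226.729] pointing down, gripper open.
Joint ranges: [-2.88, 2.88], [-0.31, 2.03], [-1.54, 1.56], [0.2, 2.42], [-1.41, 4.55], [0.19, 2.02], [-2.57, 2.57]. Speed limits (rad/s): [2.57, 2.57, 3.14, 3.14, 3.14, 3.14, 3.14].

### API

Orientations are given as a rotation vector (axis times angle).
In Python, from plant import bot gives the robot as it stands.
- The arm moves only by the tool move_arm, never from a script. Its argument "increments" is text: rows parted by semicolons, each of 7 numbers parted by spaces: the turn, a rotation vector about the tool's x, y, z normalised to -1 to 1, where 1 is 1.5 rad, then the shift along the tool's x, y, z normalised to -1 to 1, where 1 is 80 mm, then the opening, from -1 (shut) to 1 (fully open). In form: ax ay az dx dy dz grip; .... A call has 1 to 10 rows; each row shifts and turns the commanded pose from where the row before left it, along the tool's axes as they then stand; what a row does not reach is not made up. A row lasts 1/12 s, in which the tool goes at most 41.7 mm and 7.16 degrees, less where a joint would pass 70% of its speed; a pose out of reach is approached as far as the arm can. A call with a number of a shift or a turn outside -1 to 1 is refused whole. A call with a gripper value outside its range is refused whole. The fingers move at their own pace and stop on an object; "newtons" is the grip in N (left out, the last holds). Time passes only in rows, so rows that do not move let the fingers close. It gives the time, the measured TCP pose, the force, the opening and the grip force at its end, in the units of the state.
- bot.sense(): the state, without advancing time (a new reading comes with each control period).
- bot.capture(name): name is "scene" or "top"; returns the picture (420x560x3 uint8, red, green, blue); there is no depth.
- bot.camera_params(name): a dict with "fx", "fy", "cx", "cy" (pixels), "k1" (the pictures are not rectified: a ray, as slopes to the right and down, at radius r is drawn at 1 + k1 r^2 times it, then the intrinsics apply), "R" (3x3) and "t" (3): a world point X has camera coordinates R X + t. Camera axes: x right, y down, z forward; pixel columns grow to the right and rows downward; lengths in mm; the calibration is good to about 2 mm. A picture is of the moment at which its call begins. camera_params takes no time and is no camera call.
- bot.sign_off(): hands the job in; it is judged then, once.
The state is a dict: "clock": time; "joint_positions": joint angles; "qvel": joint speeds; "effort": joint torques, N m; "ee_pos": TCP position; "tool_rot": TCP orientation; "contact_force": force on the tool from outside, world axes, zero at the start; "wrist_torque": the same for the moment, N m; "gripper_width": finger opening in mm; "grip_force": force on a finger pad.
Only numpy, scipy, OpenCV 4.12 (cv2) and the standard library are available. Lean on these libraries where they do the work, as an engineer would, in place of code of your own. Each camera call takes 0.05 s, during which the arm holds its last target. There are 200 camera calls.

## Working session

There is one attempt and no reset: what is moved stays moved. The work goes in short steps, Python scripts to look and compute and a tool call to move; the robot and the scene stay as the last step left them, time stands still between calls to the robot, and variables do not carry over. Pictures are saved under pics/ and viewed, at most 13 in all, crops included, and the job is handed in when it is done.

Besides the shell and the picture viewer there is one more tool, called after ">>>" as name(argument=value, ...) on one line, values as JSON. move_arm: Moves the arm, as the interface text tells. Scaled input: -1 to 1 covers 80 mm each way for a shift and 1.5 rad each way for a turn. Its arguments: {"type":"object","properties":{"increments":{"type":"string"},"newtons":{"type":"number"}},"required":["increments"]}

```bash
mkdir -p pics; ls; python3 - <<'E'
from plant import bot
import cv2
for n in("scene","top"):
    cv2.imwrite(f"pics/{n}0.png",bot.capture(n)[:,:,::-1]); print(n,bot.camera_params(n))
s=bot.sense();print(s)
E
```

```text
pics
scene {'fx': 513.9600445909637, 'fy': 513.9600445909637, 'cx': 279.4820867127536, 'cy': 208.08407250394816, 'k1': 0.06382742210681516, 'R': array([[ 0.40484055, -0.91437651,  0.00444025],
       [-0.55826018, -0.25100999, -0.79078414],
       [ 0.72418899,  0.31766268, -0.61207902]]), 't': array([-131.87689386,  381.6668157 , 1275.25116933])}
top {'fx': 485.28784507544157, 'fy': 485.28784507544157, 'cx': 280.39434692284726, 'cy': 211.68031848261148, 'k1': -0.1469364983633536, 'R': array([[-0.0766387 , -0.99704858,  0.0045419 ],
       [-0.97513878,  0.0740031 , -0.20887291],
       [ 0.20792033, -0.02043673, -0.97793225]]), 't': array([ 110.97641074,  503.60507901, 1545.67654495])}
{'clock': 0.1, 'joint_positions': array([-0.95383055,  0.5017615 , -0.42680164,  1.55132915,  0.22079666,
        1.13827677, -0.21028412]), 'qvel': array([ 6.89681309e-05, -3.31056919e-03,  1.40727511e-04, -2.88871653e-03,
       -3.30376100e-03,  2.41942294e-03,  6.70808297e-04]), 'effort': array([-1.01011441e-02, -5.67885447e+01, -5.83837867e+00, -2.79917800e+01,
       -6.91879098e-02,  2.43650505e-02,  3.08078495e-05]), 'ee_pos': array([225.00490962, 609.1564166 , 225.78367839]), 'tool_rot': array([-5.52651007e-01, -3.09222197e+00,  2.64420919e-03]), 'contact_force': array([-0.14178601, -0.05885853, -0.07205842]), 'wrist_torque': array([ 0.06853269,  0.0275424 , -0.0563557 ]), 'grip_force': 0.0, 'gripper_width': 91.92068663096244}
```

View pics/scene0.png

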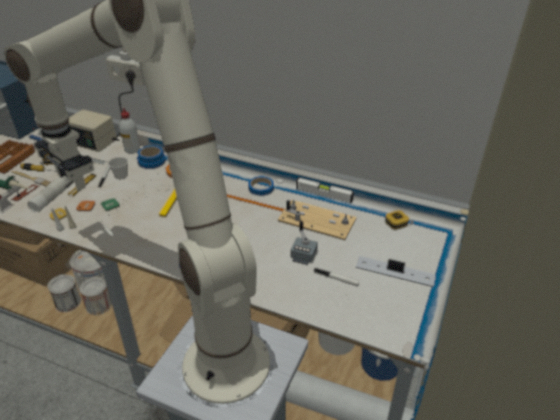

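View pics/top0.png

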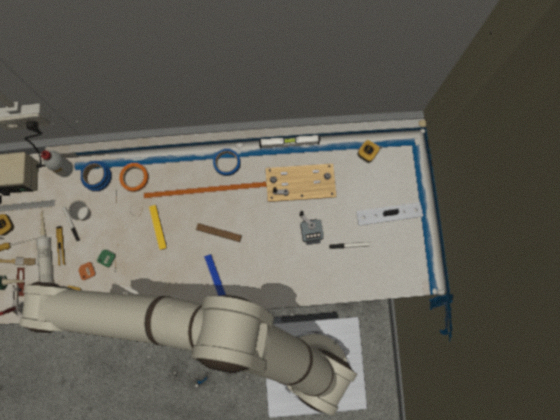

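The top view shows the brown lath at (218,232), the yellow look-alike at (158,227), and the blue one at (214,275). The jig is at (300,183), the template at (390,213) and the counter at (311,230). The brown lath fits the description. I'll confirm it in an enlarged crop.

```bash
cat > h.py <<'E'
import numpy as np, cv2
from plant import bot
def ray(n,u,v):
    c=bot.camera_params(n); R,t=np.array(c["R"]),np.array(c["t"])
    p=np.array([(u-c["cx"])/c["fx"],(v-c["cy"])/c["fy"]]); q=p.copy()
    for _ in range(20): q=p/(1+c["k1"]*(q@q))
    return -R.T@t, R.T@np.array([q[0],q[1],1])
def onz(n,u,v,z):
    o,d=ray(n,u,v); return o+d*(z-o[2])/d[2]
def proj(n,X):
    c=bot.camera_params(n); x=np.array(c["R"])@np.array(X,float)+c["t"]; p=x[:2]/x[2]; p=p*(1+c["k1"]*(p@p))
    return p*[c["fx"],c["fy"]]+[c["cx"],c["cy"]]
def blob(n,im,mask,z,roi):
    "largest blob in roi (u0,v0,u1,v1): centroid, rectified world min-area rect"
    m=np.zeros_like(mask); u0,v0,u1,v1=roi; m[v0:v1,u0:u1]=mask[v0:v1,u0:u1]
    cs,_=cv2.findContours(m,cv2.RETR_EXTERNAL,cv2.CHAIN_APPROX_NONE)
    c=max(cs,key=cv2.contourArea)[:,0]
    W=np.array([onz(n,u,v,z)[:2] for u,v in c],np.float32)
    (cx,cy),(w,h),a=cv2.minAreaRect(W)
    b=cv2.boxPoints(((cx,cy),(w,h),a)); e=b[1]-b[0]; f=b[2]-b[1]
    L=e if np.hypot(*e)>np.hypot(*f) else f
    return c.mean(0),(cx,cy),sorted((w,h)),np.arctan2(-L[0],L[1]) if L[1]>0 else np.arctan2(L[0],-L[1])  # yaw of long axis from +y
E
python3 - <<'E'
from h import *
im=cv2.imread("pics/top0.png"); hsv=cv2.cvtColor(im,cv2.COLOR_BGR2HSV)
print(hsv[232,218],hsv[183,290],hsv[210,365],hsv[213,390])
cv2.imwrite("pics/c1.png",cv2.resize(im[145:265,185:435],None,fx=3.2,fy=3.2,interpolation=cv2.INTER_CUBIC))
im=cv2.imread("pics/scene0.png")
cv2.imwrite("pics/c2.png",cv2.resize(im[170:300,260:450],None,fx=4.2,fy=4.2,interpolation=cv2.INTER_CUBIC))
E
```

```text
[ 15 121 101] [ 19 106 176] [ 30   4 173] [120   8  31]
```

View pics/c1.png

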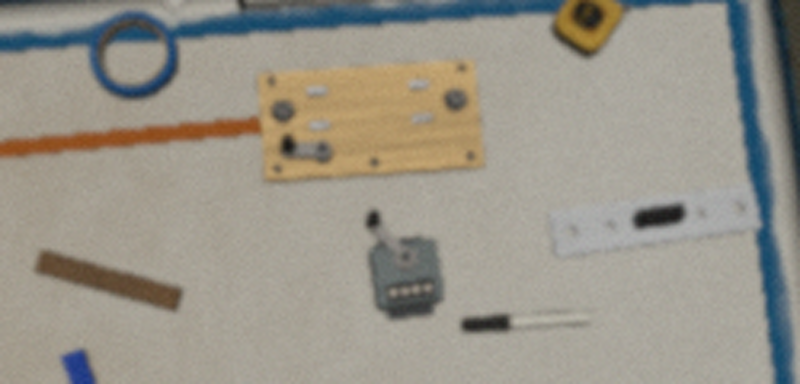

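View pics/c2.png

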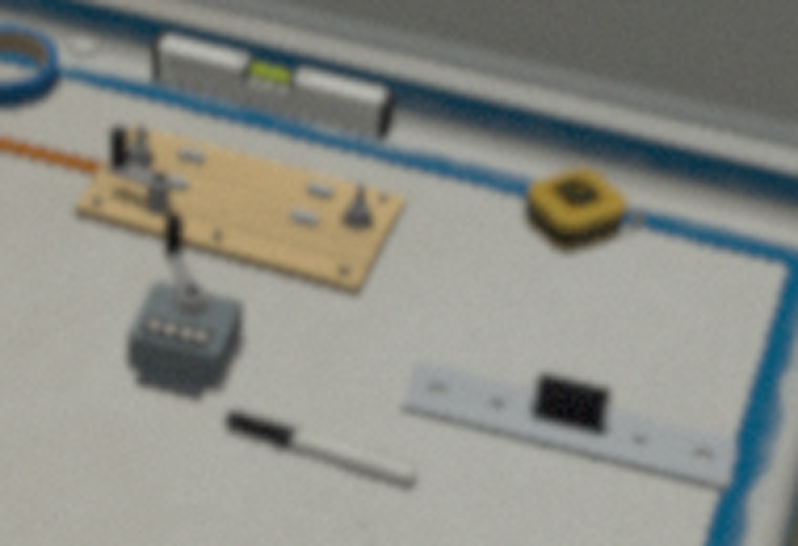

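The crops confirm the brown lath at (219,232). The pins are at (273,179) and (327,176), with the tab knob at (275,190) and its hinge at (286,192). The lever knob is at (302,213), with its hinge at (311,225). The template runs from (358,217) to (421,211), with its grip bar at (391,212).

```bash
cat > m.py <<'E'
from h import *
import sys
def meas(tag,verbose=True):
    im=bot.capture("top")[:,:,::-1].copy(); cv2.imwrite(f"pics/top{tag}.png",im)
    return im
if __name__=="__main__":
    im=cv2.imread("pics/top0.png"); hsv=cv2.cvtColor(im,cv2.COLOR_BGR2HSV)
    p=lambda *a:print(*[np.round(x,3) for x in a])
    p(*blob("top",im,cv2.inRange(hsv,(5,70,50),(25,255,140)),14,(190,215,250,250)))
    p(*blob("top",im,cv2.inRange(hsv,(12,70,120),(28,255,255)),12,(262,155,342,208)))
    p(*blob("top",im,cv2.inRange(hsv,(90,0,140),(140,60,255)),6,(352,200,424,228)))
    p(*blob("top",im,cv2.inRange(hsv,(0,0,0),(180,255,75)),40,(378,203,405,222)))
    for nm,u,v,z in [("pinA",273.4,179.4,28),("pinB",327.5,176,28),("hinge",286,192.2,43),("knob",275,190,77),("leverhinge",311.5,225,45),("leverknob",302,212.5,80)]:
        p_=onz("top",u,v,z); print(nm,p_.round(1))
    # tip of pins from scene crop
    for nm,u,v,z in [("pinA",260+140/4.2,170+128/4.2,48),("pinB",260+360/4.2,170+187/4.2,48),("tabknob",260+118/4.2,170+130/4.2,77),("levknob",260+173/4.2,170+217/4.2,80),("levhinge",260+192/4.2,170+297/4.2,45),("gripbar",260+575/4.2,170+382/4.2,40)]:
        print("scene",nm,onz("scene",u,v,z).round(1))
E
python3 m.py
```

```text
[218.479 232.138] [465.012 284.849] [ 21.987 152.629] -0.341
[299.213 182.351] [617.318   2.687] [120.874 249.146] -0.009
[420.56 209.96] [ 490.242 -409.295] [ 6.957 42.374] -1.461
[390.5   212.281] [ 483.7   -295.504] [15.2   46.877] 0.048
pinA [629.5  86.9  28. ]
pinB [627.8 -97.9  28. ]
hinge [577.7  48.3  43. ]
knob [579.2  84.9  77. ]
leverhinge [459.8 -26.6  45. ]
leverknob [496.8   3.3  80. ]
scene pinA [624.6  81.7  48. ]
scene pinB [ 624.2 -102.1   48. ]
scene tabknob [579.3  82.   77. ]
scene levknob [494.5   1.9  80. ]
scene levhinge [455.2 -30.   45. ]
scene gripbar [ 486.9 -303.5   40. ]
```

```bash
cat > d.py <<'E'
import sys,numpy as np
from scipy.spatial.transform import Rotation as Ro
from plant import bot
# usage: d.py x y z yaw(angle of tool y from world x): prints turn (tool frame) and shift in move units, shift in tool axes before turn / after turn
x,y,z,a=map(float,sys.argv[1:5]); s=bot.sense()
R=Ro.from_rotvec(s["tool_rot"]).as_matrix()
T=np.array([[-np.sin(a),np.cos(a),0],[np.cos(a),np.sin(a),0],[0,0,-1]]).T
T[:,0]=[-np.sin(a),np.cos(a),0];T[:,1]=[np.cos(a),np.sin(a),0];T[:,2]=[0,0,-1]
d=np.array([x,y,z])-s["ee_pos"]
print("t",round(s["clock"],2),"tcp",s["ee_pos"].round(1),"yaw",np.arctan2(R[1,1],R[0,1]).round(3),"w",round(s["gripper_width"],1),"F",s["contact_force"].round(1),"q",s["joint_positions"].round(2))
print("turn",(Ro.from_matrix(R.T@T).as_rotvec()/1.5).round(3),"shift now",(R.T@d/80).round(3),"shift after turn",(T.T@d/80).round(3))
E
python3 d.py 465 285 120 -0.341
```

```text
t 0.1 tcp [225.  609.2 225.8] yaw 1.217 w 91.9 F [-0.1 -0.1 -0.1] q [-0.95  0.5  -0.43  1.55  0.22  1.14 -0.21]
turn [-1.000e-03  1.000e-03  1.039e+00] shift now [-4.218 -2.76   1.327] shift after turn [-2.815  4.182  1.322]
```

>>> move_arm(increments="0 0 0.04 0 0 0 1; 0 0 0.08 0 0 0 1; 0 0 0.08 0 0 0 1; 0 0 0.08 0 0 0 1; 0 0 0.08 0 0 0 1; 0 0 0.08 0 0 0 1; 0 0 0.08 0 0 0 1; 0 0 0.08 0 0 0 1; 0 0 0.08 0 0 0 1; 0 0 0.08 0 0 0 1")

```text
clock: 0.93
ee_pos: [225.0, 609.4, 226.1]
tool_rot: [2.141, 2.299, -0.002]
contact_force: [0.0, 0.5, -1.0]
gripper_width: 92.0
grip_force: 0.0
```

```bash
python3 d.py 465 285 120 -0.341
```

```text
t 0.93 tcp [225.  609.4 226.1] yaw 0.071 w 92.0 F [ 0.   0.5 -1. ] q [-1.12  0.47 -0.19  1.56  0.1   1.12 -1.26]
turn [-0.     0.001  0.275] shift now [-4.256  2.705  1.329] shift after turn [-2.818  4.183  1.326]
```

>>> move_arm(increments="0 0 0.07 0 0 0 1; 0 0 0.07 0 0 0 1; 0 0 0.07 0 0 0 1; 0 0 0.065 0 0 0 1; 0 0 0 -0.15 0.22 0 1; 0 0 0 -0.26 0.39 0 1; 0 0 0 -0.26 0.39 0.05 1; 0 0 0 -0.26 0.39 0.05 1; 0 0 0 -0.26 0.39 0.1 1; 0 0 0 -0.26 0.39 0.1 1")

```text
clock: 1.77
ee_pos: [351.6, 441.5, 202.4]
tool_rot: [-2.561, -1.82, -0.0]
contact_force: [1.0, 0.9, -0.2]
gripper_width: 91.6
grip_force: 0.0
```

```bash
python3 d.py 465 285 120 -0.341
```

```text
t 1.77 tcp [351.6 441.5 202.4] yaw -0.335 w 91.6 F [ 1.   0.9 -0.2] q [-0.9   0.34 -0.05  1.81  0.02  0.99 -1.3 ]
turn [ 0.    -0.     0.004] shift now [-1.382  1.982  1.03 ] shift after turn [-1.37  1.99  1.03]
```

>>> move_arm(increments="0 0 0.004 -0.26 0.38 0.15 1; 0 0 0 -0.26 0.38 0.15 1; 0 0 0 -0.26 0.38 0.15 1; 0 0 0 -0.26 0.38 0.15 1; 0 0 0 -0.2 0.3 0.2 1; 0 0 0 -0.13 0.16 0.23 1; 0 0 0 0 0 0 1; 0 0 0 0 0 0 1")

```text
clock: 2.43
ee_pos: [463.1, 285.1, 119.0]
tool_rot: [-2.569, -1.808, 0.005]
contact_force: [-0.8, 0.7, -0.1]
gripper_width: 91.4
grip_force: 0.0
```

```bash
python3 d.py 465 285 4 -0.341; python3 - <<'E'
from h import *
cv2.imwrite("pics/s1.png",bot.capture("scene")[:,:,::-1]);cv2.imwrite("pics/t1.png",bot.capture("top")[:,:,::-1])
for n in("scene","top"): print(n,[proj(n,x).round() for x in [(465,285,14),(628,-6,28)]])
a=cv2.imread("pics/s1.png")[120:250,190:330];b=cv2.imread("pics/t1.png")[180:310,150:290]
cv2.imwrite("pics/c3.png",cv2.resize(np.hstack([a,b]),None,fx=2.8,fy=2.8,interpolation=cv2.INTER_CUBIC))
E
```

```text
t 2.43 tcp [463.1 285.1 119. ] yaw -0.344 w 91.4 F [-0.8  0.7 -0.1] q [-0.62  0.42  0.02  1.92 -0.01  0.81 -0.94]
turn [-0.001  0.002 -0.002] shift now [0.011 0.026 1.437] shift after turn [0.007 0.023 1.437]
scene [array([217., 220.]), array([318., 211.])]
top [array([218., 232.]), array([301., 178.])]
```

View pics/c3.png

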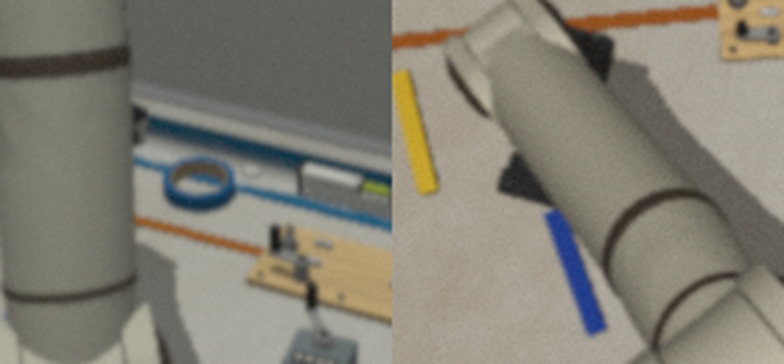

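The arm hides the lath in both views, with the blue look-alike close by. I'll open the fingers only partly, descend, and check by the grip width (24 mm).

```bash
python3 - <<'E'
from h import *
for p in [(207,256),(213,255)]: print(onz("top",*p,14).round())
E
```

```text
[387. 326.  14.]
[389. 306.  14.]
```

>>> move_arm(increments="0 0 0 0.01 0.024 0.2 0.05; 0 0 0 0 0 0.3 0.05; 0 0 0 0 0 0.3 0.05; 0 0 0 0 0 0.2 0.05; 0 0 0 0 0 0 0.05; 0 0 0 0 0 0 0.05", newtons=15)

```text
clock: 3.03
ee_pos: [464.8, 288.5, 40.5]
tool_rot: [-2.564, -1.814, 0.001]
contact_force: [-0.3, 0.7, 0.4]
gripper_width: 56.5
grip_force: 0.0
```

```bash
python3 d.py 465 285 4 -0.341
```

```text
t 3.03 tcp [464.8 288.5  40.5] yaw -0.339 w 56.5 F [-0.3  0.7  0.4] q [-0.62  0.54  0.02  1.95 -0.01  0.65 -0.93]
turn [-0.001 -0.     0.001] shift now [-0.041  0.018  0.456] shift after turn [-0.041  0.017  0.456]
```

>>> move_arm(increments="0 0 0 -0.01 0.01 0.2 0.05; 0 0 0 0 0 0.15 0.05; 0 0 0 0 0 0.1 0.05; 0 0 0 0 0 0 0.05; 0 0 0 0 0 0 -0.6; 0 0 0 0 0 0 -1; 0 0 0 0 0 0 -1; 0 0 0 0 0 0 -1; 0 0 0 0 0 0 -1; 0 0 0 0 0 0 -1", newtons=20)

```text
clock: 3.87
ee_pos: [466.6, 286.2, 4.9]
tool_rot: [-2.567, -1.811, -0.001]
contact_force: [-0.7, -0.6, 3.7]
gripper_width: 24.2
grip_force: 20.0
```

```bash
python3 d.py 465 285 100 -0.341
```

```text
t 3.87 tcp [466.6 286.2   4.9] yaw -0.342 w 24.2 F [-0.7 -0.6  3.7] q [-0.61  0.61  0.01  1.96 -0.02  0.58 -0.93]
turn [ 0.    -0.001 -0.   ] shift now [-0.02  -0.013 -1.189] shift after turn [-0.021 -0.013 -1.189]
```

>>> move_arm(increments="0 0 0 0 0 -0.15 -1; 0 0 0 0 0 -0.35 -1; 0 0 0 0 0 -0.4 -1; 0 0 0 0 0 -0.4 -1; 0 0 -0.055 0 0 -0.1 -1; 0 0 -0.055 0 0 0 -1; 0 0 -0.055 0 0 0 -1; 0 0 -0.055 0 0 0 -1; 0 0 0 0 0 0 -1")

```text
clock: 4.62
ee_pos: [466.2, 285.9, 117.2]
tool_rot: [2.231, 2.212, 0.001]
contact_force: [-0.2, 0.4, -1.2]
gripper_width: 24.0
grip_force: 20.0
```

```bash
python3 d.py 628 -6 120 -0.009
```

```text
t 4.62 tcp [466.2 285.9 117.2] yaw -0.009 w 24.0 F [-0.2  0.4 -1.2] q [-0.55  0.42 -0.05  1.91  0.03  0.8  -0.63]
turn [ 0. -0.  0.] shift now [-3.63   2.054 -0.035] shift after turn [-3.63   2.055 -0.035]
```

>>> move_arm(increments="0 0 0 -0.2 0.11 0 -1; 0 0 0 -0.35 0.2 0 -1; 0 0 0 -0.43 0.245 0 -1; 0 0 0 -0.43 0.245 0 -1; 0 0 0 -0.43 0.245 0 -1; 0 0 0 -0.43 0.245 0 -1; 0 0 0 -0.43 0.245 0 -1; 0 0 0 -0.43 0.245 0 -1; 0 0 0 -0.3 0.16 0 -1; 0 0 0 -0.2 0.115 0 -1")

```text
clock: 5.45
ee_pos: [628.3, -11.5, 116.8]
tool_rot: [2.241, 2.199, -0.002]
contact_force: [-0.6, -0.3, -0.3]
gripper_width: 23.7
grip_force: 20.0
```

>>> move_arm(increments="0 0 0 0 0 0.3 -1; 0 0 0 0 0 0.2 -1; 0 0 0 0 0 0 -1; 0 0 0 0 0 0 -1; 0 0 0 0 0 0 -1")

```text
clock: 5.87
ee_pos: [627.7, -5.8, 77.2]
tool_rot: [2.234, 2.208, 0.001]
contact_force: [-0.1, -0.6, -0.7]
gripper_width: 23.9
grip_force: 20.0
```

```bash
python3 d.py 628 -6 70 -0.009; python3 - <<'E'
from h import *
cv2.imwrite("pics/s2.png",bot.capture("scene")[:,:,::-1]);cv2.imwrite("pics/t2.png",bot.capture("top")[:,:,::-1])
a=cv2.imread("pics/s2.png")[175:255,260:370];b=cv2.imread("pics/t2.png")[150:230,245:355]
cv2.imwrite("pics/c4.png",cv2.resize(np.hstack([a,b]),None,fx=3.6,fy=3.6,interpolation=cv2.INTER_CUBIC))
E
```

```text
t 5.87 tcp [627.7  -5.8  77.2] yaw -0.012 w 23.9 F [-0.1 -0.6 -0.7] q [-0.05  0.6   0.02  1.73 -0.02  0.81 -0.03]
turn [ 0.001 -0.    -0.002] shift now [-0.002  0.004  0.09 ] shift after turn [-0.002  0.004  0.09 ]
```

View pics/c4.png

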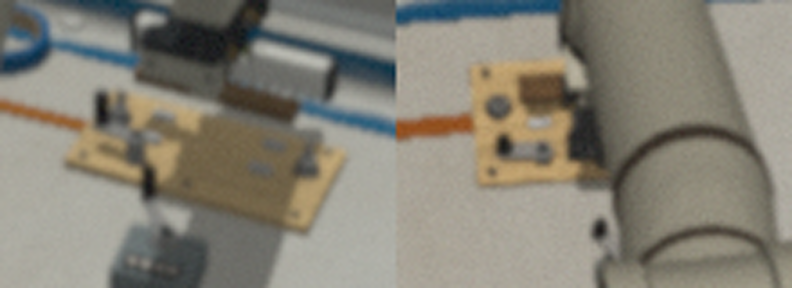

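The scene crop shows the brown lath held above the jig, with its right end at about (342,206) px. The top crop shows the lath's left end at (280,175) and pin A at (273,179). Next I compare the lath with the pins in each camera, so that the calibration bias cancels.

```bash
python3 - <<'E'
from h import *
def m(n,roi,z):
    im=cv2.imread(f"pics/{n[0]}2.png"); hsv=cv2.cvtColor(im,cv2.COLOR_BGR2HSV)
    mk=cv2.inRange(hsv,(5,90,30),(20,255,135)); u0,v0,u1,v1=roi
    k=np.zeros_like(mk);k[v0:v1,u0:u1]=mk[v0:v1,u0:u1]
    cs,_=cv2.findContours(k,cv2.RETR_EXTERNAL,cv2.CHAIN_APPROX_NONE)
    c=max(cs,key=cv2.contourArea)[:,0]; print(n,"px box",c.min(0),c.max(0),"area",len(c))
    return c
c=m("top",(270,160,305,185),86)
W=np.array([onz("top",*p,86)[:2] for p in c]); print("top lath: ymax",W[:,1].max().round(1),"x range",W[W[:,1]>60][:,0].min().round(1),W[W[:,1]>60][:,0].max().round(1))
c=m("scene",(290,185,350,215),72)
# right end: bottom edge rightmost
i=c[:,0].argmax(); r=c[c[:,0]>=c[:,0].max()-1]; print("right edge px",r.min(0),r.max(0))
print("exp lath +x/-x bottom & top corners right end", [proj("scene",(628+s*12,-83.5,z)).round(1) for s in(1,-1) for z in (72,86)])
print("exp left end top cam",[proj("top",(628+s*12,71.5,86)).round(1) for s in (1,-1)])
# pins: dark blobs at pin tips etc, brightness profile
for n,roi in (("top",(266,172,280,187)),("scene",(338,212,355,226))):
    im=cv2.imread(f"pics/{n[0]}2.png"); hsv=cv2.cvtColor(im,cv2.COLOR_BGR2HSV); u0,v0,u1,v1=roi
    mk=cv2.inRange(hsv,(0,0,0),(180,60,150))[v0:v1,u0:u1]; print(n); print("\n".join("".join("#" if x else "." for x in r) for r in mk))
E
```

```text
top px box [279 170] [293 184] area 52
top lath: ymax 68.6 x range 609.1 640.2
scene px box [306 208] [331 214] area 60
right edge px [330 212] [331 214]
exp lath +x/-x bottom & top corners right end [array([342.4, 204.5]), array([342.7, 201.1]), array([340. , 208.6]), array([340.3, 205.2])]
exp left end top cam [array([277.7, 171.2]), array([278.2, 178.2])]
top
..............
..............
..............
..............
..............
......###.....
.....#####....
.....#####....
.....#####....
.....#####....
.......#......
..............
..............
..............
..............
scene
############.....
.....#######.....
#.....######.....
##.....##........
#......##........
......###........
.....#####.......
.....#####.......
....######.......
....######.......
....######......#
.....#####.....#.
...............#.
..............#..
```

```bash
python3 - <<'E'
from h import *
print("scene pinB from tip",onz("scene",345.3,215,48).round(1),"from shoulder mid",onz("scene",344.8,221,20).round(1))
print("pred",proj("scene",(627.8,-97.9,48)),proj("scene",(627.8,-97.9,20)),"top tipA",proj("top",(629.5,86.9,48)),proj("top",(629.5,86.9,28)))
# subpixel: saturation/hue profile of lath ends
im=cv2.imread("pics/t2.png"); print("top row 172-178 mean, cols 274..290:",im[172:178,274:290].mean(0)[:,2].round())
print("col 281-290, rows 164..186:",im[164:186,282:290].mean(1)[:,2].round())
im=cv2.imread("pics/s2.png"); print("scene rows 203-206 cols 334..350",im[203:207,334:350].mean(0).round().astype(int).tolist())
print("scene col 334-338 rows 196..214",im[196:214,334:338].mean(1).round().astype(int).tolist())
E
```

```text
scene pinB from tip [ 621.3 -101.6   48. ] from shoulder mid [ 625.1 -101.1   20. ]
pred [344.82160417 213.57205431] [344.12014261 220.2708873 ] top tipA [273.33631702 177.76822256] [273.39289752 179.39830503]
top row 172-178 mean, cols 274..290: [162. 166. 175. 176. 162. 123.  98.  94.  96.  96.  98.  96.  96.  96.
  95.  93.]
col 281-290, rows 164..186: [166. 168. 174. 186. 190. 176. 144. 111.  99.  98. 100. 102.  94.  82.
  83.  99. 112. 131. 156. 168. 168. 168.]
scene rows 203-206 cols 334..350 [[40, 54, 65], [40, 54, 66], [40, 54, 67], [42, 56, 70], [44, 58, 69], [42, 57, 71], [45, 60, 72], [50, 62, 74], [74, 78, 82], [103, 99, 90], [121, 108, 88], [126, 107, 78], [126, 106, 73], [129, 110, 78], [130, 112, 84], [125, 109, 81]]
scene col 334-338 rows 196..214 [[101, 106, 104], [103, 106, 107], [104, 108, 108], [107, 111, 111], [96, 102, 104], [72, 82, 89], [51, 64, 76], [42, 58, 72], [40, 56, 68], [39, 52, 65], [40, 52, 62], [56, 64, 70], [77, 84, 88], [92, 98, 100], [96, 106, 111], [88, 104, 112], [85, 105, 116], [86, 102, 110]]
```

```bash
python3 - <<'E'
from h import *
# predicted edge rows for lath centre x=627.7, y=-5.8, z 72.5..86.5, yaw -.01
X=627.7
def row(n,x,z,u):
    ys=np.linspace(-90,90,400); P=np.array([proj(n,(x+0.01*(y+6),y,z)) for y in ys]); o=np.argsort(P[:,0]); return np.interp(u,P[o,0],P[o,1])
print("top far-top edge",row("top",X+12,86.5,285.5),"near bottom",row("top",X-12,72.5,285.5),row("top",X-12,86.5,285.5))
print("scene far-top",row("scene",X+12,86.5,335.5),"near-bottom",row("scene",X-12,72.5,335.5))
# sensitivities px per mm in x
print((row("top",X+13,86.5,285.5)-row("top",X+12,86.5,285.5)),(row("scene",X+13,86.5,335.5)-row("scene",X+12,86.5,335.5)))
# base plate edges in t0 : columns avg, find gradient of saturation
for n,u0,u1,v0,v1 in (("top",290,312,155,210),):
    s=cv2.cvtColor(cv2.imread("pics/top0.png"),cv2.COLOR_BGR2HSV)[v0:v1,u0:u1,1].mean(1); 
    i=np.where(s>60)[0]; a,b=i[0],i[-1]
    ea=v0+a-(s[a]-60)/(s[a]-s[a-1]); eb=v0+b+(s[b]-60)/(s[b]-s[b+1]); print("base rows",ea,eb,onz("top",301,ea,12).round(1),onz("top",301,eb,12).round(1))
E
```

```text
top far-top edge 170.48868355752614 near bottom 178.6990128781832 177.52750202702873
scene far-top 199.23262015600508 near-bottom 207.52048359558088Traceback (most recent call last):
  File "<stdin>", line 9, in <module>
  File "<stdin>", line 5, in row
  File "h.py", line 11, in proj
    c=bot.camera_params(n); x=np.array(c["R"])@np.array(X,float)+c["t"]; p=x[:2]/x[2]; p=p*(1+c["k1"]*(p@p))
ValueError: time passes only in moves, steps and waits
```

The offsets agree to within about 1 mm in x and y, so I'll lower the lath and watch the force.

>>> move_arm(increments="0 0 0 0 0 0.2 -1; 0 0 0 0 0 0.2 -1; 0 0 0 0 0 0.15 -1; 0 0 0 0 0 0.07 -1; 0 0 0 0 0 0.05 -1; 0 0 0 0 0 0 -1; 0 0 0 0 0 0 -1")

```text
clock: 6.55
ee_pos: [627.6, -6.1, 23.6]
tool_rot: [2.234, 2.209, 0.001]
contact_force: [-2.3, 0.3, 2.8]
gripper_width: 23.6
grip_force: 19.9
```

```bash
sed -i 's/^def ray/CP={n:bot.camera_params(n) for n in ("scene","top")}\ndef ray/; s/c=bot.camera_params(n)/c=CP[n]/' h.py; python3 d.py 628 -6 17 -0.009
```

```text
t 6.55 tcp [627.6  -6.1  23.6] yaw -0.011 w 23.6 F [-2.3  0.3  2.8] q [-0.05  0.68  0.02  1.75 -0.02  0.72 -0.03]
turn [ 0.    -0.    -0.002] shift now [0.001 0.005 0.083] shift after turn [0.001 0.005 0.083]
```

>>> move_arm(increments="0 0 0 0 -0.01 0.03 -1; 0 0 0 0 0 0.03 -1; 0 0 0 0 0 0.02 -1; 0 0 0 0 0 0 -1; 0 0 0 0 0 0 -1")

```text
clock: 6.97
ee_pos: [628.5, -6.2, 20.5]
tool_rot: [2.233, 2.207, 0.004]
contact_force: [-6.8, 0.3, 24.4]
gripper_width: 24.6
grip_force: 21.5
```

```bash
python3 d.py 628 -6 17 -0.009
```

```text
t 6.97 tcp [628.5  -6.2  20.5] yaw -0.012 w 24.6 F [-6.8  0.3 24.4] q [-0.05  0.68  0.02  1.75 -0.02  0.71 -0.03]
turn [ 0.002 -0.    -0.002] shift now [ 0.002 -0.006  0.044] shift after turn [ 0.002 -0.006  0.044]
```

```bash
python3 - <<'E'
from h import *
s=bot.sense();print(s["contact_force"].round(2),s["wrist_torque"].round(3))
cv2.imwrite("pics/s3.png",bot.capture("scene")[:,:,::-1]);cv2.imwrite("pics/t3.png",bot.capture("top")[:,:,::-1])
a=cv2.imread("pics/s3.png")[185:245,275:365];b=cv2.imread("pics/t3.png")[150:210,245:335]
cv2.imwrite("pics/c5.png",cv2.resize(np.hstack([a,b]),None,fx=4.4,fy=4.4,interpolation=cv2.INTER_CUBIC))
E
```

```text
[-6.83  0.35 24.4 ] [0.004 1.924 0.049]
```

View pics/c5.png

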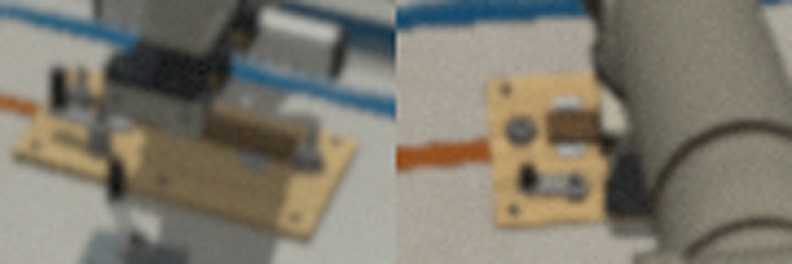

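The top crop shows the lath nearly centred between the white guides, at about (375,178). The reaction pushes the tool in -x, so it is rubbing on the +x guides. I'll lift a little, shift towards -x, and lower again.

>>> move_arm(increments="0 0 0 0 0 -0.1 -1; 0 0 0 0 -0.025 0 -1; 0 0 0 0 0 0 -1; 0 0 0 0 0 0 -1")

```text
clock: 7.4
ee_pos: [624.1, -6.3, 23.9]
tool_rot: [-2.234, -2.208, 0.001]
contact_force: [0.5, -0.5, -0.3]
gripper_width: 24.7
grip_force: 19.4
```

```bash
python3 d.py 626 -6 17 -0.009; python3 -c "
from plant import bot;print(bot.sense()['wrist_torque'].round(2))"
```

```text
t 7.4 tcp [624.1  -6.3  23.9] yaw -0.011 w 24.7 F [ 0.5 -0.5 -0.3] q [-0.05  0.67  0.02  1.75 -0.02  0.72 -0.03]
turn [-0.     0.    -0.002] shift now [0.003 0.024 0.087] shift after turn [0.003 0.024 0.087]
[-0.05  0.08 -0.05]
```

>>> move_arm(increments="0 0 0 0 0 0.04 -1; 0 0 0 0 0 0.03 -1; 0 0 0 0 0 0 -1; 0 0 0 0 0 0 -1")

```text
clock: 7.73
ee_pos: [625.0, -6.3, 20.7]
tool_rot: [2.234, 2.208, 0.001]
contact_force: [-5.0, 0.4, 20.0]
gripper_width: 25.0
grip_force: 20.0
```

```bash
python3 d.py 626 -6 17 -0.009; python3 -c "
from plant import bot;print(bot.sense()['wrist_torque'].round(2))"
```

```text
t 7.73 tcp [625.   -6.3  20.7] yaw -0.012 w 25.0 F [-5.   0.4 20. ] q [-0.05  0.68  0.02  1.75 -0.02  0.71 -0.03]
turn [ 0.    -0.    -0.002] shift now [0.004 0.013 0.047] shift after turn [0.004 0.013 0.047]
[-0.09  1.62 -0.04]
```

```bash
python3 - <<'E'
from h import *
cv2.imwrite("pics/t4.png",bot.capture("top")[:,:,::-1]);cv2.imwrite("pics/s4.png",bot.capture("scene")[:,:,::-1])
def pr(f,u0,u1,v0,v1):
    im=cv2.imread(f"pics/{f}.png"); h=cv2.cvtColor(im,cv2.COLOR_BGR2HSV)
    print(f,"V",im[v0:v1,u0:u1,2].mean(1).round().astype(int).tolist(),"S",h[v0:v1,u0:u1,1].mean(1).round().astype(int).tolist())
for f in("top0","t3","t4"): pr(f,281,287,166,194)
im=cv2.cvtColor(cv2.imread("pics/top0.png"),cv2.COLOR_BGR2HSV)[:,:,1].astype(float)
for u0,u1 in((268,272),(290,300),(300,312),(316,324),(329,333)):
    s=im[150:214,u0:u1].mean(1); i=np.where(s>60)[0];a,b=i[0],i[-1]
    ea=150+a-(s[a]-60)/(s[a]-s[a-1]); eb=150+b+(s[b]-60)/(s[b]-s[b+1]); u=(u0+u1-1)/2
    A,B=onz("top",u,ea,12),onz("top",u,eb,12);C=onz("top",u,eb,0);print("base",u,A.round(1),B.round(1),C.round(1)[0],"mid",((A+B)/2).round(1)[:2])
s=im[170:190,250:345].mean(0); print(s.round().astype(int).tolist())
for y in(60,50): 
  for x,z in((635.5,20),(620.5,20)): print(x,y,z,proj("top",(x,y,z)).round(1))
for x,z in((638,34),(638,20),(614,34),(614,20)): print("lathedge at 626",x,z,proj("top",(x,60,z)).round(1))
E
```

```text
top0 V [169, 183, 187, 186, 183, 178, 174, 164, 151, 161, 174, 178, 175, 178, 184, 186, 175, 169, 167, 162, 176, 182, 170, 146, 120, 110, 115, 112] S [57, 89, 103, 107, 104, 83, 39, 18, 44, 93, 107, 107, 107, 105, 106, 101, 78, 36, 28, 60, 96, 104, 92, 65, 31, 17, 13, 26]
t3 V [172, 185, 190, 188, 187, 182, 179, 165, 132, 101, 93, 95, 100, 98, 94, 80, 99, 144, 164, 166, 177, 186, 173, 147, 119, 110, 115, 113] S [58, 89, 103, 106, 104, 84, 39, 16, 27, 75, 112, 125, 122, 128, 123, 104, 38, 18, 24, 60, 96, 102, 92, 67, 31, 12, 15, 22]
t4 V [172, 183, 188, 188, 185, 182, 178, 167, 147, 137, 120, 100, 95, 97, 100, 94, 84, 108, 142, 162, 178, 184, 172, 147, 120, 110, 116, 111] S [58, 88, 104, 107, 106, 83, 40, 17, 39, 88, 113, 121, 124, 124, 121, 123, 93, 40, 34, 63, 97, 103, 94, 66, 32, 12, 16, 24]
base 269.5 [743.9  92.3  12. ] [557.6 105.6  12. ] 560.5 mid [650.7  98.9]
base 294.5 [737.5   5.4  12. ] [556.8  20.5  12. ] 559.6 mid [647.2  12.9]
base 305.5 [734.7 -32.9  12. ] [556.1 -17.   12. ] 558.9 mid [645.4 -25. ]
base 319.5 [730.6 -81.7  12. ] [555.8 -64.9  12. ] 558.7 mid [643.2 -73.3]
base 330.5 [ 726.5 -119.9   12. ] [ 556.2 -102.7   12. ] 559.1 mid [ 641.4 -111.3]
[62, 63, 67, 69, 70, 69, 69, 69, 70, 67, 65, 62, 65, 68, 71, 81, 94, 104, 106, 103, 97, 88, 83, 81, 81, 88, 98, 104, 104, 104, 100, 88, 78, 76, 75, 76, 79, 90, 102, 106, 107, 106, 106, 106, 106, 107, 106, 106, 106, 106, 106, 106, 106, 106, 106, 106, 106, 106, 106, 107, 107, 105, 101, 92, 83, 81, 80, 82, 86, 94, 102, 106, 107, 106, 99, 89, 82, 81, 83, 90, 99, 105, 104, 98, 76, 46, 28, 23, 24, 23, 24, 23, 24, 24, 24]
635.5 60 20 [281.1 177.8]
620.5 60 20 [281.5 182. ]
635.5 50 20 [284.1 177.6]
620.5 50 20 [284.4 181.8]
lathedge at 626 638 34 [281.1 175.9]
lathedge at 626 638 20 [281.1 177.1]
lathedge at 626 614 34 [281.7 182.7]
lathedge at 626 614 20 [281.6 183.8]
```

In the top image, the guides' mid-line lies about 3–4 mm further in +x than the lath was on the first try. That means it rests on the -x guides. I'll lift and move to x≈631.5.

>>> move_arm(increments="0 0 0 0 0 -0.07 -1; 0 0 0 0.01 0.04 0 -1; 0 0 0 0 0.044 0 -1; 0 0 0 0 0 0 -1; 0 0 0 0 0 0.04 -1; 0 0 0 0 0 0.03 -1; 0 0 0 0 0 0 -1; 0 0 0 0 0 0 -1")

```text
clock: 8.5
ee_pos: [630.8, -5.6, 18.0]
tool_rot: [-2.234, -2.208, 0.001]
contact_force: [0.0, 0.4, -0.3]
gripper_width: 24.9
grip_force: 19.3
```

```bash
python3 d.py 631.5 -6 17 -0.009
```

```text
t 8.5 tcp [630.8  -5.6  18. ] yaw -0.012 w 24.9 F [ 0.   0.4 -0.3] q [-0.05  0.69  0.02  1.74 -0.02  0.72 -0.03]
turn [-0.001  0.    -0.002] shift now [-0.005  0.009  0.013] shift after turn [-0.005  0.009  0.013]
```

>>> move_arm(increments="0 0 0 0 0 0.03 -1; 0 0 0 0 0 0.025 -1; 0 0 0 0 0 0 -1; 0 0 0 0 0 0 -1")

```text
clock: 8.83
ee_pos: [630.6, -5.5, 14.5]
tool_rot: [-2.234, -2.208, 0.001]
contact_force: [-3.0, -0.3, 3.9]
gripper_width: 24.2
grip_force: 19.7
```

```bash
python3 d.py 631.5 -6 17 -0.009
```

```text
t 8.83 tcp [630.6  -5.5  14.5] yaw -0.012 w 24.2 F [-3.  -0.3  3.9] q [-0.05  0.69  0.02  1.74 -0.02  0.71 -0.03]
turn [-0.001 -0.    -0.002] shift now [-0.006  0.011 -0.032] shift after turn [-0.006  0.011 -0.032]
```

>>> move_arm(increments="0 0 0 0 0 0 -0.3; 0 0 0 0 0 0 0; 0 0 0 0 0 0 0; 0 0 0 0 0 0 0; 0 0 0 0 0 -0.15 0; 0 0 0 0 0 -0.35 0; 0 0 0 0 0 -0.45 0; 0 0 0 0 0 -0.45 0; 0 0 0 0 0 0 0")

```text
clock: 9.58
ee_pos: [636.8, -5.5, 135.2]
tool_rot: [2.228, 2.202, 0.015]
contact_force: [2.5, 0.2, 0.9]
gripper_width: 46.0
grip_force: 0.0
```

```bash
python3 d.py 484 -296 120 0.03; python3 - <<'E'
from h import *
im=cv2.imread("pics/top0.png"); h=cv2.cvtColor(im,cv2.COLOR_BGR2HSV)
mk=cv2.inRange(h,(90,5,120),(140,70,255)); 
# plate edges per column: bright region bounds via blue-vs-red difference
d=im[:,:,0].astype(float)-im[:,:,2]
for u0 in(361,368,374,402,410,416):
    s=d[200:228,u0:u0+5].mean(1); t=(s.max()+np.median(d[232:240,360:415]))/2; i=np.where(s>t)[0]; a,b=i[0],i[-1]
    ea=200+a-(s[a]-t)/(s[a]-s[a-1]); eb=200+b+(s[b]-t)/(s[b]-s[b+1]); print(u0+2,round(ea,1),round(eb,1),onz("top",u0+2,(ea+eb)/2,4).round(1)[:2])
s=d[208:218,350:430].mean(0).round().astype(int); print(s.tolist())
b=cv2.inRange(h,(0,0,0),(180,255,75)); print(blob("top",im,b,23,(378,203,405,222)))
E
```

```text
t 9.58 tcp [636.8  -5.5 135.2] yaw -0.012 w 46.0 F [2.5 0.2 0.9] q [-0.05  0.53  0.02  1.69 -0.01  0.91 -0.03]
turn [ 0.009 -0.    -0.028] shift now [-3.653 -1.869  0.163] shift after turn [-3.572 -2.018  0.19 ]
363 209.7 224.6 [ 480.8 -207.9]
370 208.5 223.4 [ 483.  -232.4]
376 207.6 222.9 [ 483.9 -253.3]
404 203.8 218.6 [ 490.7 -352.3]
412 203.0 217.6 [ 491.6 -380.8]
418 199.5 215.2 [ 500.3 -403.3]
[-14, -14, -14, -14, -14, -12, -10, -5, -4, -5, -4, -4, -5, -4, -5, -4, -2, -3, -2, -2, -3, -1, -2, -2, -3, -2, -2, -1, -2, -1, -1, -1, 0, 0, -1, -1, -1, -1, -1, -2, 0, 0, -1, -1, -1, -2, -1, 0, -1, 0, -1, 0, -1, -2, -2, -1, 0, 0, -1, 0, -1, 0, 0, -1, -3, -4, -3, -3, -1, -2, 0, 10, 35, 64, 73, 53, 23, 1, -9, -12]
(array([390.5    , 212.28125]), (486.9944152832031, -299.8226318359375), [15.363556861877441, 47.38243103027344], np.float32(0.048008073))
```

>>> move_arm(increments="0 0 -0.022 -0.2 -0.11 0 0.3; 0 0 -0.022 -0.36 -0.2 0 0.3; 0 0 0 -0.43 -0.24 0 0.3; 0 0 0 -0.43 -0.24 0 0.3; 0 0 0 -0.43 -0.24 0 0.3; 0 0 0 -0.43 -0.24 0 0.3; 0 0 0 -0.43 -0.24 0 0.3; 0 0 0 -0.43 -0.24 0 0.3; 0 0 0 -0.3 -0.15 0 0.3; 0 0 0 -0.1 -0.08 0 0.3")

```text
clock: 10.42
ee_pos: [483.7, -302.1, 127.4]
tool_rot: [2.166, 2.272, -0.004]
contact_force: [0.3, -1.2, -0.8]
gripper_width: 59.3
grip_force: 0.0
```

>>> move_arm(increments="0 0 0 0 0 0 0.3; 0 0 0 0 0 0 0.3; 0 0 0 0 0 0 0.3")

```text
clock: 10.67
ee_pos: [487.8, -293.5, 126.5]
tool_rot: [-2.157, -2.284, -0.002]
contact_force: [0.9, -0.9, -0.5]
gripper_width: 59.6
grip_force: 0.0
```

```bash
python3 d.py 484.5 -297 50 0.055; python3 - <<'E'
from h import *
T=bot.capture("top")[:,:,::-1];S=bot.capture("scene")[:,:,::-1]
cv2.imwrite("pics/t5.png",T);cv2.imwrite("pics/s5.png",S)
def big(a,f): return cv2.resize(a,None,fx=f,fy=f,interpolation=cv2.INTER_CUBIC)
cv2.imwrite("pics/c6.png",np.vstack([np.hstack([big(T[160:210,260:345],4.4),big(S[180:230,275:360],4.4)]),np.hstack([big(T[185:235,345:430],4.4),big(S[240:290,355:440],4.4)])]))
E
```

```text
t 10.67 tcp [ 487.8 -293.5  126.5] yaw 0.057 w 59.6 F [ 0.9 -0.9 -0.5] q [ 0.44  0.44  0.07  1.86 -0.04  0.84  0.59]
turn [ 0.001 -0.001  0.002] shift now [-0.042 -0.045  0.956] shift after turn [-0.041 -0.044  0.956]
```

View pics/c6.png

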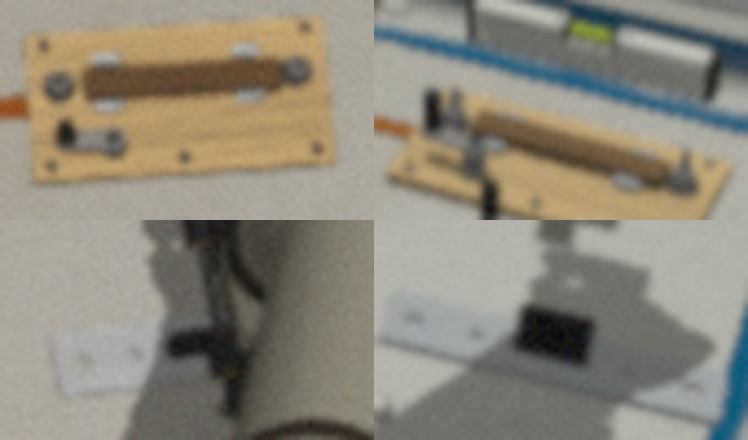

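The crop shows the lath flat between the guides, slightly towards pin B (within tolerance). The template lies undisturbed below the gripper, with its bar at scene px ≈(396,266).

```bash
python3 - <<'E'
from h import *
im=cv2.imread("pics/s5.png"); m=cv2.inRange(cv2.cvtColor(im,cv2.COLOR_BGR2HSV),(0,0,0),(180,255,45))
k=np.zeros_like(m);k[255:278,380:412]=m[255:278,380:412]
ys,xs=np.nonzero(k);print(xs.min(),xs.max(),ys.min(),ys.max(),xs.mean(),ys.mean())
c=np.array([484.5,-297]);a=.055;X=np.array([np.cos(a),np.sin(a)]);Y=np.array([-np.sin(a),np.cos(a)])
P=np.array([proj("scene",[*(c+X*sx*8+Y*sy*25),z]) for sx in(1,-1) for sy in(1,-1) for z in(6,40)])
h=cv2.convexHull(P.astype(np.float32));M=cv2.moments(h);print("pred",P.min(0),P.max(0),M["m10"]/M["m00"],M["m01"]/M["m00"])
P=np.array([proj("top",[*(c+X*sx*8+Y*sy*25),z]) for sx in(1,-1) for sy in(1,-1) for z in(6,40)])
h=cv2.convexHull(P.astype(np.float32));M=cv2.moments(h);print("pred top",M["m10"]/M["m00"],M["m01"]/M["m00"],"obs 390.5 212.3; px/mm",proj("top",[485,-297,23])-proj("top",[484,-297,23]),proj("scene",[485,-297,23])-proj("scene",[484,-297,23]),proj("scene",[485,-296,23])-proj("scene",[485,-297,23]))
E
```

```text
388 403 261 271 395.7664233576642 265.83941605839414
pred [383.92577367 256.94553421] [403.61831586 273.18602987] 393.7157812419292 265.02537127100186
pred top 389.79002454438825 212.93074229104852 obs 390.5 212.3; px/mm [-0.03598184 -0.28828057] [ 0.08298009 -0.21704825] [-0.33699859 -0.09837588]
```

>>> move_arm(increments="0 0 0 -0.066 -0.045 0.2 0.1; 0 0 0 0 0 0.35 0.1; 0 0 0 0 0 0.35 0.1; 0 0 0 0 0 0.25 0.1; 0 0 0 0 0 0.15 0.1; 0 0 0 0 0 0.05 0.1; 0 0 0 0 0 0 0.1; 0 0 0 0 0 0 0.1")

```text
clock: 11.43
ee_pos: [484.1, -301.2, 19.0]
tool_rot: [2.158, 2.281, 0.001]
contact_force: [-1.2, -0.3, 0.6]
gripper_width: 50.2
grip_force: 0.0
```

```bash
python3 d.py 484.5 -299 9.5 0.055
```

```text
t 11.43 tcp [ 484.1 -301.2   19. ] yaw 0.055 w 50.2 F [-1.2 -0.3  0.6] q [ 0.46  0.61  0.06  1.9  -0.06  0.63  0.61]
turn [0.001 0.    0.   ] shift now [0.028 0.006 0.119] shift after turn [0.028 0.006 0.119]
```

>>> move_arm(increments="0 0 0 0.01 0 0.07 0.1; 0 0 0 0.01 0 0.04 0.1; 0 0 0 0 0 0 0.1; 0 0 0 0 0 0 -0.5; 0 0 0 0 0 0 -1; 0 0 0 0 0 0 -1; 0 0 0 0 0 0 -1; 0 0 0 0 0 0 -1; 0 0 0 0 0 0 -1", newtons=30)

```text
clock: 12.18
ee_pos: [483.3, -299.8, 9.6]
tool_rot: [2.16, 2.281, 0.0]
contact_force: [0.4, 0.5, 0.1]
gripper_width: 15.6
grip_force: 30.0
```

```bash
python3 d.py 484.5 -299 100 0.055
```

```text
t 12.18 tcp [ 483.3 -299.8    9.6] yaw 0.055 w 15.6 F [0.4 0.5 0.1] q [ 0.46  0.62  0.06  1.9  -0.06  0.62  0.61]
turn [ 0.  0. -0.] shift now [ 0.01   0.016 -1.13 ] shift after turn [ 0.01   0.015 -1.13 ]
```

>>> move_arm(increments="0 0 0 0 0 -0.1 -1; 0 0 0 0 0 -0.3 -1; 0 0 0 0 0 -0.4 -1; 0 0 0.022 0 0 -0.3 -1; 0 0 0.022 0 0 -0.1 -1; 0 0 0 0 0 0 -1; 0 0 0 0 0 0 -1")

```text
clock: 12.77
ee_pos: [483.0, -299.7, 106.0]
tool_rot: [2.232, 2.209, 0.0]
contact_force: [-0.0, -0.3, -2.3]
gripper_width: 15.8
grip_force: 30.0
```

```bash
python3 d.py 630 -4 105 -0.012
```

```text
t 12.77 tcp [ 483.  -299.7  106. ] yaw -0.01 w 15.8 F [-0.  -0.3 -2.3] q [ 0.44  0.47  0.09  1.87 -0.06  0.8   0.55]
turn [0.    0.    0.001] shift now [3.715 1.799 0.012] shift after turn [3.718 1.793 0.012]
```

>>> move_arm(increments="0 0 0 0.2 0.1 0 -1; 0 0 0 0.35 0.17 0 -1; 0 0 0 0.43 0.21 0 -1; 0 0 0 0.43 0.21 0 -1; 0 0 0 0.43 0.21 0 -1; 0 0 0 0.43 0.21 0 -1; 0 0 0 0.43 0.21 0 -1; 0 0 0 0.43 0.21 0 -1; 0 0 0 0.35 0.16 0 -1; 0 0 0 0.235 0.1 0 -1")

```text
clock: 13.6
ee_pos: [629.4, 1.1, 103.5]
tool_rot: [-2.226, -2.212, 0.0]
contact_force: [0.4, 0.4, -1.8]
gripper_width: 16.0
grip_force: 30.0
```

>>> move_arm(increments="0 0 0 0 0 0.2 -1; 0 0 0 0 0 0.2 -1; 0 0 0 0 0 0 -1; 0 0 0 0 0 0 -1; 0 0 0 0 0 0 -1")

```text
clock: 14.02
ee_pos: [629.0, -4.8, 73.0]
tool_rot: [-2.234, -2.208, 0.002]
contact_force: [0.2, 0.1, -0.6]
gripper_width: 15.7
grip_force: 30.0
```

```bash
python3 d.py 630 -4 70 -0.012; python3 - <<'E'
from h import *
S=[];T=[]
for i in range(4): T.append(bot.capture("top").astype(float)); S.append(bot.capture("scene").astype(float))
T=np.mean(T,0).round().astype(np.uint8)[:,:,::-1];S=np.mean(S,0).round().astype(np.uint8)[:,:,::-1]
cv2.imwrite("pics/t6.png",T);cv2.imwrite("pics/s6.png",S)
def big(a,f): return cv2.resize(a,None,fx=f,fy=f,interpolation=cv2.INTER_CUBIC)
S5=cv2.imread("pics/s5.png");T5=cv2.imread("pics/t5.png")
cv2.imwrite("pics/c7.png",np.vstack([np.hstack([big(T[155:215,255:350],4.2),big(S[170:230,270:365],4.2)]),np.hstack([big(T5[155:215,255:350],4.2),big(S5[170:230,270:365],4.2)])]))
print(bot.sense()["clock"])
E
```

```text
t 14.02 tcp [629.   -4.8  73. ] yaw -0.012 w 15.7 F [ 0.2  0.1 -0.6] q [-0.06  0.61  0.03  1.73 -0.03  0.81 -0.03]
turn [-0.001  0.     0.   ] shift now [0.01  0.012 0.037] shift after turn [0.01  0.012 0.037]
14.4167
```

View pics/c7.png

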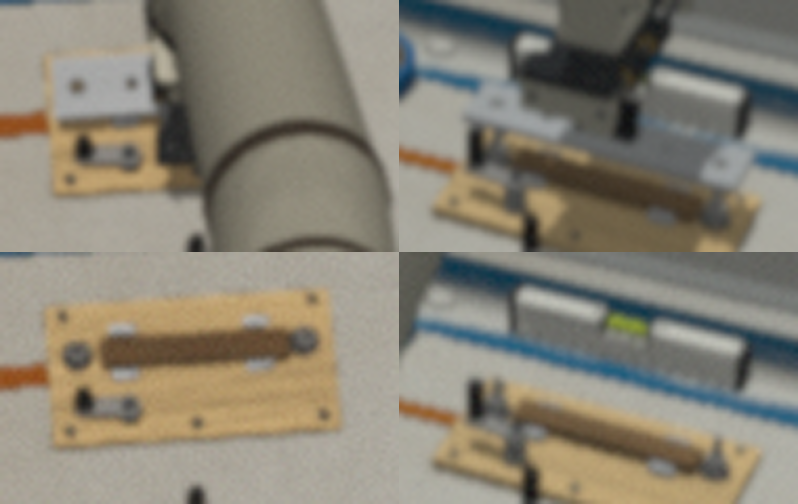

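The upper crops show the template over the jig. Its pin hole A is at top px ≈(273.3,175.5), and its holes are at scene px ≈(294.8,193.8) and (346.4,208.8). The lower crops show the scene pin tips at ≈(293.3,200.5) and (345.5,214.8). Next I take sub-pixel centroids of each.

```bash
cat > cen.py <<'E'
from h import *
def cen(f,u,v,r,chan="V",show=False):
    im=cv2.imread(f"pics/{f}.png").astype(float); g=im.mean(2) if chan=="V" else cv2.cvtColor(im.astype(np.uint8),cv2.COLOR_BGR2HSV)[:,:,1].astype(float)
    for _ in range(4):
        u0,v0=int(round(u)),int(round(v)); p=g[v0-r:v0+r+1,u0-r:u0+r+1]; bg=np.median(np.r_[p[0],p[-1],p[:,0],p[:,-1]])
        w=np.clip(bg-p-8,0,None); yy,xx=np.mgrid[-r:r+1,-r:r+1]; u,v=u0+(w*xx).sum()/w.sum(),v0+(w*yy).sum()/w.sum()
    if show: print(p.round().astype(int))
    return u,v
E
python3 - <<'E'
from cen import *
z=69.4
a=cen("t6",273.3,175.5,3);print("hole A top",np.round(a,2),onz("top",*a,z-1).round(1))
a=cen("t6",286.2,174.8,2);print("small top",np.round(a,2),onz("top",*a,z-1).round(1))
for g in((294.8,193.8),(346.4,208.8)):
    a=cen("s6",*g,3);print("hole scene",np.round(a,2),onz("scene",*a,z-1).round(1))
for f in("top0","t5"):
  for g in((273.4,179.4),(327.3,176)):
    a=cen(f,*g,5,"S");b=cen(f,*g,5);print("pin top",np.round(a,2),np.round(b,2),onz("top",*a,20).round(1),onz("top",*b,20).round(1))
im=cv2.imread("pics/s5.png").mean(2);np.set_printoptions(linewidth=200)
print("pinA",im[194:212,286:302].round().astype(int));print("pinB",im[208:228,338:354].round().astype(int))
E
```

```text
hole A top [272.92 175.11] [632.9  87.8  68.4]
small top [285.9  174.36] [632.2  44.7  68.4]
hole scene [302.06 188.57] [673.6  70.6  68.4]
hole scene [nan nan] [nan nan nan]
pin top [272.96 179.17] [272.95 179.51] [632.7  88.2  20. ] [631.5  88.3  20. ]
pin top [326.96 175.6 ] [326.73 176.13] [631.6 -97.2  20. ] [629.7 -96.2  20. ]
pin top [272.88 179.17] [273.37 179.43] [632.7  88.5  20. ] [631.7  86.9  20. ]
pin top [326.86 175.62] [322.47 176.51] [631.5 -96.9  20. ] [629.5 -81.5  20. ]
pinA [[170 169 167 168 166 162 160 157 153 144 138 135 128 115 107 104]
 [171 169 170 168 170 168 168 170 166 162 158 160 153 142 134 133]
 [169 170 167 171 171 170 168 170 170 171 169 170 168 161 162 160]
 [170 169 167 171 169 170 170 170 169 173 171 171 170 170 167 169]
 [165 163 163 163 168 167 167 167 169 173 170 171 170 171 170 171]
 [156 148 146 153 160 162 156 152 159 169 170 171 171 171 172 171]
 [136 114 108 122 142 149 139 129 143 157 167 167 168 170 171 169]
 [114  77  67  88 119 136 123 108 117 141 158 163 166 168 171 168]
 [103  54  44  67 108 127 112  98 110 134 155 162 162 167 167 16
[... 1431 characters left out ...]
70  81  86  93  94  96 107 131 152 161 162 160 156]
 [ 63  63  69  73  74  81  83  85  81  96 118 145 157 159 158 147]
 [ 77  74  87  85  85  77  77  82  78  80 110 143 157 159 149 136]
 [111 112 117 115 102  91  84  86  87  91 116 142 154 153 140 131]
 [138 136 139 137 126 118 110 108 111 118 132 145 153 144 134 138]
 [149 145 149 147 147 141 137 133 134 140 144 151 149 138 133 148]
 [152 150 153 150 151 144 145 147 147 148 151 151 144 135 140 159]
 [153 152 152 152 152 149 150 148 149 154 150 147 138 135 152 166]]cen.py:6: RuntimeWarning: invalid value encountered in scalar divide
  w=np.clip(bg-p-8,0,None); yy,xx=np.mgrid[-r:r+1,-r:r+1]; u,v=u0+(w*xx).sum()/w.sum(),v0+(w*yy).sum()/w.sum()
```

```bash
python3 - <<'E'
from cen import *
np.set_printoptions(linewidth=200)
im=cv2.imread("pics/s6.png").mean(2)
print("A",im[188:200,288:303].round().astype(int));print("B",im[202:216,338:355].round().astype(int))
for nm,p in (("A",(632,88)),("B",(631.3,-97))):
  print(nm,"tip",proj("scene",(*p,48)).round(1),"hole if aligned",proj("scene",(*p,68.4)).round(1))
E
```

```text
A [[126 138 147 150 153 156 154 140 102  75  70  59  49  45  40]
 [107 124 141 147 150 149 145 132 114 100  89  75  68  62  57]
 [105 129 147 154 154 151 147 140 134 125 108  89  79  75  72]
 [118 140 154 159 159 158 155 154 152 145 124  98  81  75  77]
 [138 150 157 157 156 154 156 158 159 153 135 104  80  70  74]
 [154 156 156 151 143 142 147 154 158 155 136 106  81  72  74]
 [159 159 156 146 136 132 138 150 157 155 137 111  90  82  82]
 [159 157 156 149 144 140 145 153 158 156 144 125 110 102  97]
 [157 157 158 156 154 155 155 157 159 158 154 143 133 128 121]
 [146 148 153 155 157 159 159 160 161 160 160 157 153 150 143]
 [126 130 137 142 147 152 155 157 158 160 162 160 159 160 157]
 [100 106 117 123 128 133 138 145 151 154 157 158 161 161 160]]
B [[115 120 116 116 118 121 120 111 112 116 115 101  83  90 124 152 164]
 [105 105 107 109 111 113 111 111 116 124 126 119 114 120 140 157 162]
 [100 100 101 101 105 103 106 111 121 133 139 141 138 139 145 152 152]
 [101 100 101 101 100 103 106 117 132 144 153 156 154 149 148 148 142]
 [100 100 100 101 102 103 114 127 141 151 157 159 159 158 156 149 134]
 [101 102 101 102 105 113 124 131 138 147 154 159 160 161 157 145 125]
 [101 101 100 103 113 127 133 131 129 136 149 158 159 159 153 139 120]
 [100 102 102 107 122 142 143 139 131 138 149 157 159 156 149 141 135]
 [ 99 100 103 111 133 149 154 150 147 150 156 160 159 154 147 149 153]
 [ 95  96  99 114 137 151 156 157 158 157 160 159 155 149 147 157 163]
 [ 89  91  94 108 128 141 148 152 153 155 158 156 149 146 152 161 165]
 [ 94  90  93  99 109 120 125 133 137 143 146 148 144 146 157 164 165]
 [ 93  93  93  96  97 102 103 107 112 121 128 132 136 149 159 165 165]
 [ 83  87  87  91  93  96  91  89  92 100 108 119 130 147 157 161 162]]
A tip [292.5 198.8] hole if aligned [292.6 193.9]
B tip [344.9 212.9] hole if aligned [345.4 207.9]
```

>>> move_arm(increments="0 0 0 -0.003 -0.015 0.1 -1; 0 0 0 0 0 0.1 -1; 0 0 0 0 0 0.05 -1; 0 0 0 0 0 0.03 -1; 0 0 0 0 0 0 -1; 0 0 0 0 0 0 -1")

```text
clock: 14.92
ee_pos: [629.2, -4.5, 51.0]
tool_rot: [2.233, 2.208, 0.001]
contact_force: [4.1, -0.8, -3.4]
gripper_width: 16.1
grip_force: 30.0
```

```bash
python3 d.py 628 -5 37.6 -0.01; python3 -c "
from plant import bot;print(bot.sense()['wrist_torque'].round(2))"
```

```text
t 14.92 tcp [629.2  -4.5  51. ] yaw -0.011 w 16.1 F [ 4.1 -0.8 -3.4] q [-0.06  0.64  0.03  1.74 -0.03  0.77 -0.03]
turn [ 0.001  0.    -0.001] shift now [-0.007 -0.015  0.167] shift after turn [-0.007 -0.015  0.167]
[-0.15 -0.86  0.15]
```

The underside is now about 41 mm up, so both pins have entered the holes. The side force is +4 N in x, so I ease towards +x while lowering.

>>> move_arm(increments="0 0 0 0 0.012 0.03 -1; 0 0 0 0 0 0.04 -1; 0 0 0 0 0 0.03 -1; 0 0 0 0 0 0 -1; 0 0 0 0 0 0 -1")

```text
clock: 15.33
ee_pos: [630.1, -4.5, 43.0]
tool_rot: [2.233, 2.208, 0.002]
contact_force: [5.4, 0.0, -4.0]
gripper_width: 16.0
grip_force: 30.0
```

```bash
python3 d.py 628 -5 37.6 -0.01; python3 -c "
from plant import bot;print(bot.sense()['wrist_torque'].round(2))"
```

```text
t 15.33 tcp [630.1  -4.5  43. ] yaw -0.011 w 16.0 F [ 5.4  0.  -4. ] q [-0.06  0.65  0.03  1.74 -0.03  0.75 -0.03]
turn [ 0.001 -0.    -0.001] shift now [-0.007 -0.026  0.067] shift after turn [-0.007 -0.026  0.068]
[-0.1  -1.17  0.18]
```

>>> move_arm(increments="0 0 0 0 0.012 0.03 -1; 0 0 0 0 0.005 0.03 -1; 0 0 0 0 0 0.012 -1; 0 0 0 0 0 0 -1; 0 0 0 0 0 0 -1")

```text
clock: 15.75
ee_pos: [630.3, -4.5, 37.6]
tool_rot: [-2.234, -2.208, 0.001]
contact_force: [-0.7, -1.2, 4.9]
gripper_width: 16.0
grip_force: 30.0
```

```bash
python3 d.py 628 -5 37.6 -0.01; python3 -c "
from plant import bot;print(bot.sense()['wrist_torque'].round(2))"
```

```text
t 15.75 tcp [630.3  -4.5  37.6] yaw -0.012 w 16.0 F [-0.7 -1.2  4.9] q [-0.06  0.66  0.03  1.73 -0.03  0.75 -0.02]
turn [-0.001 -0.    -0.001] shift now [-0.007 -0.028  0.   ] shift after turn [-0.007 -0.028  0.   ]
[-0.11  0.1   0.24]
```

>>> move_arm(increments="0 0 0 0 0 0 -0.5; 0 0 0 0 0 0 -0.1; 0 0 0 0 0 0 -0.1; 0 0 0 0 0 0 -0.1; 0 0 0 0 0 0 -0.1; 0 0 0 0 0 -0.15 -0.1; 0 0 0 0 0 -0.35 -0.1; 0 0 0 0 0 -0.4 -0.1; 0 0 0 0 0 -0.3 -0.1; 0 0 0 0 0 0 -0.1")

```text
clock: 16.58
ee_pos: [635.0, -4.5, 140.3]
tool_rot: [2.229, 2.203, 0.012]
contact_force: [1.3, -0.7, 0.4]
gripper_width: 41.3
grip_force: 0.0
```

```bash
python3 - <<'E'
from cen import *
T=bot.capture("top")[:,:,::-1];S=bot.capture("scene")[:,:,::-1];cv2.imwrite("pics/t7.png",T);cv2.imwrite("pics/s7.png",S)
def dark(f,roi,thr):
    im=cv2.imread(f"pics/{f}.png").mean(2);u0,v0,u1,v1=roi;y,x=np.nonzero(im[v0:v1,u0:u1]<thr);w=thr-im[v0:v1,u0:u1][y,x]
    return np.array([u0+(x*w).sum()/w.sum(),v0+(y*w).sum()/w.sum()]),len(x)
for f in("top0","t5"):
    for nm,roi in(("tabknob",(270,184,282,195)),("levknob",(296,206,308,219))):
        c,n=dark(f,roi,85);print(f,nm,c.round(2),n,onz("top",*c,60).round(1),onz("top",*c,68).round(1))
for nm,roi in(("tabknob",(283,196,292,214)),("levknob",(296,218,306,234))):
    c,n=dark("s5",roi,70);print("s5",nm,c.round(2),n,onz("scene",*c,61).round(1))
E
python3 d.py 578 83 100 -0.01
```

```text
top0 tabknob [274.54 190.12] 19 [583.3  86.2  60. ] [581.3  86.3  68. ]
top0 levknob [301.11 213.36] 14 [498.3   5.2  60. ] [496.7   5.7  68. ]
t5 tabknob [274.57 190.08] 18 [583.5  86.1  60. ] [581.4  86.2  68. ]
t5 levknob [301.12 213.45] 14 [498.    5.2  60. ] [496.4   5.7  68. ]
s5 tabknob [287.94 205.4 ] 25 [576.6  81.1  61. ]
s5 levknob [300.82 225.57] 26 [498.    3.9  61. ]
t 16.68 tcp [631.9  -4.5 135.7] yaw -0.012 w 41.7 F [-0.5  0.3 -1.1] q [-0.06  0.53  0.04  1.69 -0.02  0.92 -0.03]
turn [ 0.002 -0.    -0.001] shift now [ 1.085 -0.689  0.444] shift after turn [ 1.087 -0.685  0.446]
```

>>> move_arm(increments="0 0 0 0.25 -0.15 0 -0.1; 0 0 0 0.4 -0.25 0 -0.1; 0 0 0 0.35 -0.2 0.05 -0.1; 0 0 0 0.12 -0.06 0.2 -0.1; 0 0 0 0 0 0.3 -0.1; 0 0 0 0 0 0.3 -0.1; 0 0 0 0 0 0.2 -0.1; 0 0 0 0 0 0 -0.1; 0 0 0 0 0 0 -0.1")

```text
clock: 17.43
ee_pos: [577.2, 85.4, 47.8]
tool_rot: [-2.232, -2.207, 0.006]
contact_force: [-0.1, -0.8, 0.7]
gripper_width: 41.2
grip_force: 0.0
```

```bash
python3 d.py 580 85.5 52 -0.01
```

```text
t 17.43 tcp [577.2  85.4  47.8] yaw -0.011 w 41.2 F [-0.1 -0.8  0.7] q [-0.2   0.58  0.01  1.85 -0.01  0.71 -0.19]
turn [-0.003  0.001 -0.001] shift now [ 0.001  0.035 -0.053] shift after turn [ 0.001  0.035 -0.053]
```

>>> move_arm(increments="0 0 0 0 0.03 -0.03 -0.1; 0 0 0 0 0 0 -0.4; 0 0 0 0 0 0 -1; 0 0 0 0 0 0 -1; 0 0 0 0 0 0 -1; 0 0 0 0 0 0 -1; 0 0 0 0 0 0 -1", newtons=10)

```text
clock: 18.02
ee_pos: [581.9, 85.8, 52.3]
tool_rot: [2.234, 2.208, 0.002]
contact_force: [0.3, 0.9, 2.8]
gripper_width: 13.4
grip_force: 10.0
```

```bash
python3 d.py 580 85.5 52 -0.01
```

```text
t 18.02 tcp [581.9  85.8  52.3] yaw -0.011 w 13.4 F [0.3 0.9 2.8] q [-0.2   0.58  0.01  1.84 -0.01  0.72 -0.19]
turn [ 0.001 -0.    -0.001] shift now [-0.005 -0.023  0.004] shift after turn [-0.004 -0.023  0.004]
```

>>> move_arm(increments="0 0 0 -0.012 0.054 0 -1; 0 0 0 -0.012 0.054 0 -1; 0 0 0 -0.025 0.049 0 -1; 0 0 0 -0.025 0.049 0 -1; 0 0 0 -0.035 0.042 0 -1; 0 0 0 -0.035 0.042 0 -1; 0 0 0 0 0 0 -1; 0 0 0 0 0 0 -1")

```text
clock: 18.68
ee_pos: [605.5, 73.0, 51.7]
tool_rot: [2.234, 2.207, 0.001]
contact_force: [1.3, 2.0, 1.0]
gripper_width: 13.8
grip_force: 10.0
```

```bash
python3 d.py 604.2 74 52 -0.01
```

```text
t 18.68 tcp [605.5  73.   51.7] yaw -0.012 w 13.8 F [1.3 2.  1. ] q [-0.18  0.61  0.02  1.79 -0.01  0.74 -0.17]
turn [ 0.001  0.    -0.002] shift now [ 0.012 -0.016 -0.004] shift after turn [ 0.012 -0.016 -0.004]
```

>>> move_arm(increments="0 0 0 -0.045 0.03 0 -1; 0 0 0 -0.045 0.03 0 -1; 0 0 0 -0.05 0.02 0 -1; 0 0 0 -0.05 0.015 0 -1; 0 0 0 -0.055 0.005 0 -1; 0 0 0 -0.055 0 0 -1; 0 0 0 -0.03 0 0 -1; 0 0 0 -0.02 0 0 -1; 0 0 0 0 0 0 -1; 0 0 0 0 0 0 -1")

```text
clock: 19.52
ee_pos: [616.0, 44.0, 52.1]
tool_rot: [2.232, 2.203, 0.007]
contact_force: [8.8, 2.1, -7.0]
gripper_width: 13.9
grip_force: 10.0
```

```bash
python3 d.py 613.5 48 52 -0.01
```

```text
t 19.52 tcp [616.   44.   52.1] yaw -0.013 w 13.9 F [ 8.8  2.1 -7. ] q [-0.13  0.62  0.02  1.77 -0.01  0.75 -0.12]
turn [ 0.005  0.001 -0.002] shift now [ 0.05  -0.032  0.001] shift after turn [ 0.05  -0.032  0.001]
```

>>> move_arm(increments="0 0 0 0 0.025 0 -1; 0 0 0 -0.03 0.01 0 -1; 0 0 0 0 0 0 -1; 0 0 0 0 0 0 -1")

```text
clock: 19.85
ee_pos: [616.1, 42.2, 51.9]
tool_rot: [2.234, 2.206, 0.002]
contact_force: [5.5, 0.2, -3.6]
gripper_width: 13.5
grip_force: 10.0
```

```bash
python3 d.py 613.5 48 52 -0.01; python3 - <<'E'
from h import *
T=bot.capture("top")[:,:,::-1];S=bot.capture("scene")[:,:,::-1];cv2.imwrite("pics/t8.png",T);cv2.imwrite("pics/s8.png",S)
E
```

```text
t 19.85 tcp [616.1  42.2  51.9] yaw -0.012 w 13.5 F [ 5.5  0.2 -3.6] q [-0.13  0.62  0.02  1.77 -0.01  0.75 -0.11]
turn [ 0.002  0.    -0.002] shift now [ 0.072 -0.034 -0.001] shift after turn [ 0.072 -0.034 -0.001]
```

>>> move_arm(increments="0 0 0 0 0 0 -0.3; 0 0 0 0 0 0 0; 0 0 0 0 0 0 0; 0 0 0 0 0 0 0; 0 0 0 0 0 -0.2 0; 0 0 0 0 0 -0.45 0; 0 0 0 0 0 -0.35 0; 0 0 0 -0.15 -0.4 0 0; 0 0 0 -0.15 -0.45 0 0; 0 0 0 -0.15 -0.45 0 0")

```text
clock: 20.78
ee_pos: [509.4, 8.2, 132.2]
tool_rot: [2.233, 2.209, 0.001]
contact_force: [-0.4, -0.9, 0.1]
gripper_width: 45.6
grip_force: 0.0
```

>>> move_arm(increments="0 0 0 0 -0.15 0 0; 0 0 0 0 0 0 0; 0 0 0 0 0 0 0")

```text
clock: 21.03
ee_pos: [498.4, 8.6, 132.2]
tool_rot: [2.234, 2.208, 0.001]
contact_force: [-0.3, -0.2, 0.4]
gripper_width: 45.7
grip_force: 0.0
```

```bash
python3 d.py 497 4 52 -0.01; python3 - <<'E'
from h import *
T=bot.capture("top")[:,:,::-1];S=bot.capture("scene")[:,:,::-1];cv2.imwrite("pics/t9.png",T);cv2.imwrite("pics/s9.png",S)
def big(a,f): return cv2.resize(a,None,fx=f,fy=f,interpolation=cv2.INTER_CUBIC)
cv2.imwrite("pics/c8.png",np.hstack([big(T[155:240,255:350],4.2),big(S[170:255,270:365],4.2)]))
E
```

```text
t 21.03 tcp [498.4   8.6 132.2] yaw -0.012 w 45.7 F [-0.3 -0.2  0.4] q [-0.09  0.32  0.02  2.02 -0.01  0.79 -0.07]
turn [ 0.    -0.    -0.001] shift now [-0.058 -0.017  1.003] shift after turn [-0.058 -0.017  1.003]
```

View pics/c8.png

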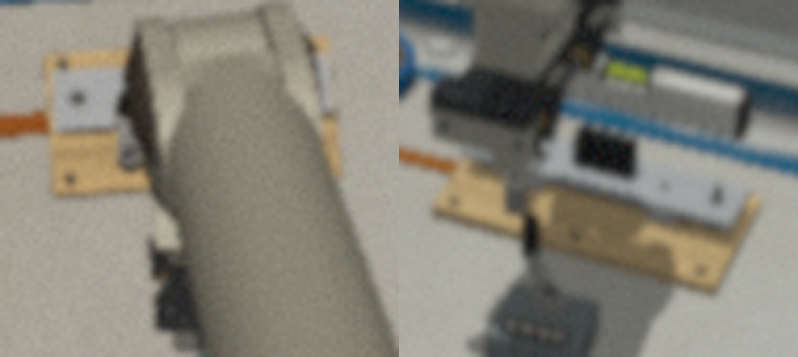

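The template is seated, with pin B showing through its hole at scene px ≈(346,216). The tab points towards +x at top px ≈(286,185), but its knob is half hidden, so I'll move the arm aside for a clear look.

>>> move_arm(increments="0 0 0 -0.3 0 0 0; 0 0 0 -0.45 0 0 0; 0 0 0 -0.45 0 0 0; 0 0 0 -0.45 -0.1 0 0; 0 0 0 -0.45 -0.2 0 0; 0 0 0 -0.3 -0.2 0 0; 0 0 0 0 0 0 0; 0 0 0 0 0 0 0")

```text
clock: 21.8
ee_pos: [456.5, -184.9, 131.7]
tool_rot: [2.238, 2.204, -0.001]
contact_force: [-0.1, 0.9, 0.2]
gripper_width: 45.8
grip_force: 0.0
```

```bash
python3 - <<'E'
from h import *
T=bot.capture("top")[:,:,::-1];S=bot.capture("scene")[:,:,::-1];cv2.imwrite("pics/t10.png",T);cv2.imwrite("pics/s10.png",S)
def big(a,f): return cv2.resize(a,None,fx=f,fy=f,interpolation=cv2.INTER_CUBIC)
cv2.imwrite("pics/c9.png",np.hstack([big(T[155:240,255:350],4.2),big(S[170:255,270:365],4.2)]))
print(bot.sense()["clock"])
for phi in (1.2,1.35,1.45,1.571): print(phi,proj("top",(578.5+1.8+36*np.sin(phi),49.5+36*np.cos(phi),62)).round(1),proj("top",(578.5+1.8,49.5,40)).round(1))
E
```

```text
21.9
1.2 [281.  180.6] [285.6 191.7]
1.35 [282.5 180. ] [285.6 191.7]
1.45 [283.5 179.8] [285.6 191.7]
1.571 [284.8 179.6] [285.6 191.7]
```

View pics/c9.png

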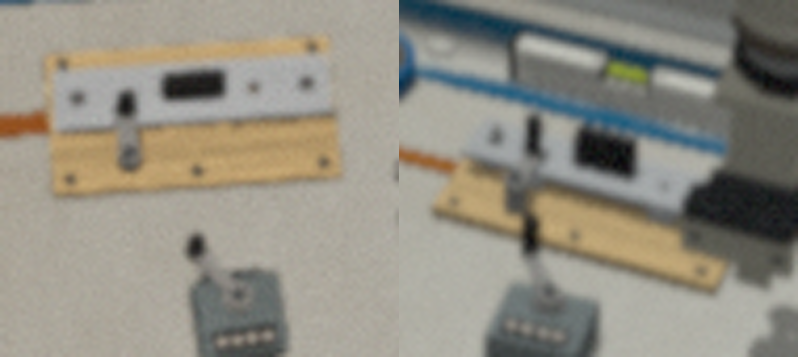

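The top crop shows the tab knob at (285.0,179.8) px. The prediction for the stop is (284.8,179.6), so the tab is at its stop with the template and lath in place. Now the lever.

>>> move_arm(increments="0 0 0 0.25 0.05 0 0; 0 0 0 0.45 0.1 0 0; 0 0 0 0.48 0.1 0 0; 0 0 0 0.48 0.1 0 0; 0 0 0 0.42 0.1 0 0; 0 0 0 0.25 0.06 0 0; 0 0 0 0.05 0 0 0; 0 0 0 0 0 0 0; 0 0 0 0 0 0 0")

```text
clock: 22.65
ee_pos: [499.3, 7.6, 131.6]
tool_rot: [-2.232, -2.211, 0.001]
contact_force: [0.2, -0.3, -0.6]
gripper_width: 46.1
grip_force: 0.0
```

```bash
python3 d.py 496 5 53 -0.01
```

```text
t 22.65 tcp [499.3   7.6 131.6] yaw -0.009 w 46.1 F [ 0.2 -0.3 -0.6] q [-0.08  0.33  0.02  2.02 -0.01  0.79 -0.07]
turn [-0.  0.  0.] shift now [-0.032 -0.041  0.982] shift after turn [-0.032 -0.041  0.982]
```

>>> move_arm(increments="0 0 0 -0.032 -0.04 0.1 0; 0 0 0 0 0 0.3 0; 0 0 0 0 0 0.3 0; 0 0 0 0 0 0.2 0; 0 0 0 0 0 0.06 0; 0 0 0 0 0 0 0; 0 0 0 0 0 0 -0.4; 0 0 0 0 0 0 -1; 0 0 0 0 0 0 -1; 0 0 0 0 0 0 -1", newtons=15)

```text
clock: 23.48
ee_pos: [496.9, 4.5, 55.9]
tool_rot: [2.233, 2.208, 0.002]
contact_force: [-0.4, 0.5, -0.5]
gripper_width: 23.9
grip_force: 0.0
```

```bash
python3 d.py 496 5 53 -0.01
```

```text
t 23.48 tcp [496.9   4.5  55.9] yaw -0.012 w 23.9 F [-0.4  0.5 -0.5] q [-0.08  0.45  0.02  2.07 -0.01  0.62 -0.06]
turn [ 0.001 -0.    -0.001] shift now [ 0.006 -0.011  0.036] shift after turn [ 0.006 -0.011  0.036]
```

>>> move_arm(increments="0 0 0 0 0 0 -1; 0 0 0 0 0 0 -1; 0 0 0 0 0 0 -1; 0 0 0 -0.057 0.039 0 -1; 0 0 0 -0.057 0.039 0 -1; 0 0 0 -0.064 0.025 0 -1; 0 0 0 -0.064 0.024 0 -1; 0 0 0 0 0 0 -1")

```text
clock: 24.15
ee_pos: [506.0, -15.2, 55.2]
tool_rot: [-2.234, -2.207, 0.0]
contact_force: [-0.8, 1.8, 4.8]
gripper_width: 13.1
grip_force: 15.0
```

```bash
python3 d.py 506.3 -14 53 -0.01
```

```text
t 24.15 tcp [506.  -15.2  55.2] yaw -0.012 w 13.1 F [-0.8  1.8  4.8] q [-0.04  0.47  0.02  2.04 -0.01  0.63 -0.02]
turn [-0.    -0.    -0.002] shift now [0.015 0.004 0.028] shift after turn [0.015 0.004 0.028]
```

>>> move_arm(increments="0 0 0 -0.068 0.011 0 -1; 0 0 0 -0.068 0.01 0 -1; 0 0 0 -0.069 -0.005 0 -1; 0 0 0 -0.069 -0.005 0 -1; 0 0 0 -0.066 -0.02 0 -1; 0 0 0 -0.066 -0.02 0 -1; 0 0 0 -0.05 -0.022 0 -1; 0 0 0 0 0 0 -1; 0 0 0 0 0 0 -1")

```text
clock: 24.9
ee_pos: [503.6, -52.8, 55.5]
tool_rot: [2.233, 2.205, 0.004]
contact_force: [4.5, 2.1, 0.2]
gripper_width: 13.5
grip_force: 15.0
```

```bash
python3 d.py 504 -46 53 -0.01; python3 - <<'E'
from h import *
T=bot.capture("top")[:,:,::-1];S=bot.capture("scene")[:,:,::-1];cv2.imwrite("pics/t11.png",T);cv2.imwrite("pics/s11.png",S)
E
```

```text
t 24.9 tcp [503.6 -52.8  55.5] yaw -0.013 w 13.5 F [4.5 2.1 0.2] q [ 0.03  0.46  0.02  2.05 -0.02  0.63  0.05]
turn [ 0.003  0.001 -0.002] shift now [0.085 0.004 0.031] shift after turn [0.085 0.004 0.031]
```

>>> move_arm(increments="0 0 0 -0.05 -0.02 0 -1; 0 0 0 0 0 0 -1; 0 0 0 0 0 0 -1")

```text
clock: 25.25
ee_pos: [502.9, -55.0, 55.5]
tool_rot: [2.231, 2.207, 0.007]
contact_force: [7.0, 5.4, -1.7]
gripper_width: 13.4
grip_force: 15.0
```

```bash
python3 d.py 504 -46 53 -0.01; python3 - <<'E'
from h import *
S=cv2.imread("pics/s10.png");T=bot.capture("top")[:,:,::-1];S2=bot.capture("scene")[:,:,::-1];cv2.imwrite("pics/s12.png",S2)
def big(a,f): return cv2.resize(a,None,fx=f,fy=f,interpolation=cv2.INTER_CUBIC)
cv2.imwrite("pics/c10.png",np.hstack([big(T[190:250,285:345],6.5),big(S2[200:260,285:345],6.5)]))
E
```

```text
t 25.25 tcp [502.9 -55.   55.5] yaw -0.011 w 13.4 F [ 7.   5.4 -1.7] q [ 0.04  0.46  0.02  2.05 -0.02  0.63  0.06]
turn [ 0.004 -0.    -0.001] shift now [0.113 0.013 0.032] shift after turn [0.113 0.013 0.032]
```

View pics/c10.png

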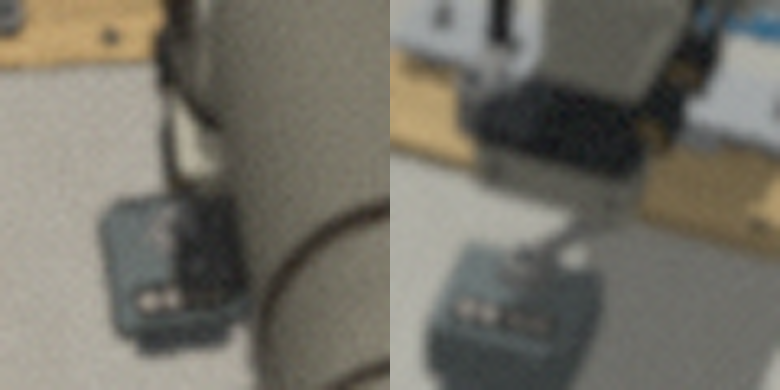

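Pushing further raised the tangential force to about 8 N, well past the spring's 3 N, so the lever is at its stop. I'll release it between the opened fingers and retreat.

>>> move_arm(increments="0 0 0 0.04 0.02 0 -1; 0 0 0 0 0 0 0.3; 0 0 0 0 0 0 0.5; 0 0 0 0 0 0 0.5; 0 0 0 0 0 0 0.5; 0 0 0 0 0 0 0.5; 0 0 0 0 0 -0.2 0.5; 0 0 0 0 0 -0.4 0.5; 0 0 0 0 0 -0.4 0.5; 0 0 0 0 0 -0.3 0.5")

```text
clock: 26.18
ee_pos: [501.2, -52.6, 160.7]
tool_rot: [2.235, 2.208, -0.0]
contact_force: [0.9, -0.2, 0.8]
gripper_width: 66.9
grip_force: 0.0
```

>>> move_arm(increments="0 0 0 -0.3 0 0 0.5; 0 0 0 -0.45 0 0 0.5; 0 0 0 -0.45 0 0 0.5; 0 0 0 -0.45 -0.1 0 0.5; 0 0 0 -0.3 -0.1 0 0.5; 0 0 0 0 0 0 0.5; 0 0 0 0 0 0 0.5; 0 0 0 0 0 0 0.5")

```text
clock: 26.85
ee_pos: [483.3, -207.2, 158.6]
tool_rot: [-2.233, -2.208, -0.0]
contact_force: [0.3, 0.7, 0.3]
gripper_width: 68.6
grip_force: 0.0
```

```bash
python3 - <<'E'
from h import *
T=bot.capture("top")[:,:,::-1];cv2.imwrite("pics/t13.png",T);A=cv2.imread("pics/t10.png")
def dark(im,roi,thr=85):
    g=im.mean(2);u0,v0,u1,v1=roi;y,x=np.nonzero(g[v0:v1,u0:u1]<thr);return (u0+x.mean()).round(1),(v0+y.mean()).round(1),len(x)
for im in(A,T): print([dark(im,r) for r in((296,206,308,219),(279,174,291,187),(290,168,312,182))])
d=np.abs(A[150:245,255:345].astype(int)-T[150:245,255:345]).max(2);print("changed px",(d>60).sum(), bot.sense()["ee_pos"].round(), bot.sense()["clock"])
E
```

```text
[(np.float64(301.1), np.float64(213.1), 14), (np.float64(284.6), np.float64(179.6), 19), (np.float64(300.7), np.float64(174.9), 80)]
[(np.float64(301.1), np.float64(213.3), 13), (np.float64(284.6), np.float64(179.6), 19), (np.float64(300.8), np.float64(174.8), 76)]
changed px 0 [ 484. -207.  159.] 26.9
```

The lever is back at rest, and the tab and template have not moved. Handing in.

```bash
python3 -c "
from plant import bot;print(bot.sign_off())"
```

```text
the job is handed in; nothing more can be done
None
```

I handed the job in at about 27 s: lath in the nest, template on both pins, tab at its stop over it, and the lever pushed to its stop and back at rest. The pictures and forces agree with each step, but the hand-in gave no verdict, so I can't say how it was judged.

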